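Wedge-lock a jar under the filling nozzle

TASK

Clamp the amber jar in the filling station: push the sliding bar by its upright post until the jar sits snug in the white V stop, then lay the wooden thumb wedge, thin end first, in the tapered channel behind the bar and slide it in under the bridge until it jams and holds the bar fast by itself. Press firmly but do not crush the glass, and leave the other things where they are.

Things in the scene. Friction and masses are not known exactly. Their poses are not given: they have to be found in the camera images.
- station: Filling station fixed to the table: steel base plate 270 (x) x 370 (y) x 12 mm, origin at the centre of its underside, z up. x points from the open front (robot side) to the back, y from the wedge channel to the white V stop (90 degrees, 60 mm high, opens to -y). The plate is the channel's floor, 12 mm above the table.
- bridge (a point): Middle of the lower front edge of the station's bridge: aluminium beam 60 mm deep (to +x), 40 mm high, 360 mm wide, underside 175 mm over the table, on 30 mm posts 165 mm to either side, 30 mm behind its edge; nozzle below it over the jar (tip 135 mm up), pipe end above to 245 mm. It blocks an upright gripper, so push the wedge home with the tool tilted 25 to 45 degrees, fingers ahead.
- ramp (a point): Front end of the dark steel ramp, top edge of its working face, 38 mm above the table; the face runs back 205 mm along the station's x from here and closes in on the bar by 0.16 mm per mm (9 degrees). Channel between this face and the bar's back face.
- bar: Aluminium bar, slides along the station's y only, 36 mm, 2 N friction, stays where left. Origin on the plate's top; its y in the station frame is 0 with the jar fully in the V stop, -30 to -18 mm at the start. Own frame: back plate with its back face (channel wall) at y = -41 mm, x = -85..100 mm, 20 mm thick, top 38 mm over the table; rubber pad towards the jar, face at y = 49, x = 30 mm, gives 0.5 mm per 10 N.
- bar_post (a point): Top centre of the bar's upright square post (20 x 20 mm, 45 mm tall, top 77 mm above the table) in front of the bridge. It stands on a low arm (30 mm wide in x, top 32 mm above the table) that joins it to the back plate, whose near face is 41 mm to -y of here. Push or pinch it to slide the bar towards +y of the station.
- jar: Open amber glass jar, 72 mm across, 90 mm tall, loose, origin at the centre of its underside; stands on the plate between bar and V stop, not yet snug. It is moved only by the bar.
- seat (a point): Point on the plate's top below the nozzle where the jar's underside centre is when the jar is snug in the V stop (friction may leave it up to 4 mm short).
- wedge: Beech thumb wedge, 0.1 to 0.2 kg, on the table left or right of the station. Origin at the centre of its underside, x towards the thin end, z up. 120 mm long, 30 mm high; flat side at y = +19.8 mm (goes against the bar); ramp side at -y: 49 mm wide at the thick end (x = -60), 30 mm at the thin end. Waxed faces; once jammed it holds itself; 10 to 20 N of push is right.
- thumb (a point): Top centre of the thumb block on the wedge's thick end: 40 (x) x 16 (y) x 35 (z) mm, at wedge x = -40, y = 0, z = 30 to 65 mm; its back is flush with the wedge's flat back end at x = -60. Pinch it across y.
- channel (a point): Point on the plate's top where the wedge's origin is, x and y along the station's, when it just touches ramp and bar with the bar at home; jammed, it stands up to 20 mm deeper (+x of the station) or shallower. A bar 1 mm short of home lets it touch 6 mm earlier.
- spacer: Bystander: plain straight wood block 120 x 40 x 30 mm, no taper, no thumb block.
- jar_b: Bystander: loose empty amber jar 72 x 90 mm.
- jar_c: Bystander: loose empty amber jar 72 x 90 mm.
- lids: Bystander: two flat steel jar lids, 72 mm across, stacked 24 mm high on the front +y corner of the base plate.
- pitcher: Bystander: steel pouring pitcher, 100 mm across, 134 mm tall, with black handle.
- spoon: Bystander: wooden stirring spoon lying on the table.
- wickbars: Bystander: two small wooden wick bars, 100 mm long, lying stacked.
Not all that is in view belongs to the job. Leave any purple look-alike of the wedge alone. Leave any turquoise look-alike of the jar alone.

How it is judged:
By the outcome, as a careful person would: the job done as asked, in the order asked, and still so for the second after the job is handed in, with the robot touching nothing.
It also fails if it takes over 62 s, if anything falls off the work surface, if the arm or the gripper's body presses on something with over 40 N, if the wrist force passes 120 N, or if a joint passes its speed limit or range.

ROBOT

A 6-joint arm with a two-finger parallel gripper is mounted at the origin on the work surface. World frame = base frame: x ahead of the robot, y to its left, z up, the work surface at z = 0. Lengths are in m, angles in rad, forces in N, time in s.
With the tool pointing down it reaches from about 0.325 to 0.775 m from the base axis. Payload 5.5 kg.
Tool frame: the origin (TCP) lies midway between the tips of the shut fingers; the grasp point (between the pads) lies 19 mm behind it; z points along the fingers, y is the direction in which the jaws open and shut (so a half turn about z gives the same grasp; the last joint's range is limited). The gripper opens to 88 mm and grips with 3 to 60 N. Pads are 20 mm wide; open, the fingers measure 115 mm over their backs; the gripper's body (75 mm by 178 mm) begins 61 mm behind the grasp point.
Start: joints at [-0.057, 0.091, 1.231, -0, 1.82, -0.057], TCP at [0.6, -0, 0.223] pointing down, gripper open.
Joint ranges: [-2.87, 2.87], [-0.86, 2.18], [0.17, 2.46], [-1.51, 4.65], [0.06, 2.69], [-2.65, 2.65]. Speed limits (rad/s): [2.57, 2.57, 3.01, 3.14, 3.14, 3.14].

INTERFACE

Orientations are given as a unit quaternion [x, y, z, w].
In Python, from bench import manip gives the robot as it stands. The module is installed in compiled form; this text tells all that it offers.
- The arm moves only by the shell command python3 -m pendant 'ROWS' [FORCE]. ROWS is a JSON object of lists of equal length, an entry for each row: "slide": the shift along the tool's x, y, z in m, a list of three; "dr": the turn, a rotation vector about the tool's x, y, z in rad, a list of three; "claw": the closure, from -1 (fully open) to 1 (shut). In form: {"slide": [[x, y, z], ...], "dr": [[wx, wy, wz], ...], "claw": [claw, ...]}. A call has 1 to 20 rows; each row is the pose to reach, as a shift and turn from the pose commanded when the call began, along the tool's axes at that moment; what a row does not reach only later rows make up. A row lasts 1/8 s, in which the tool goes at most 62.5 mm and 10.7 degrees, less where a joint would pass 70% of its speed; a pose out of reach is approached as far as the arm can. A call with a gripper value outside its range is refused whole. The fingers move at their own pace and stop on an object; FORCE is the grip in N (left out, the last holds). Time passes only in rows, so rows that repeat a pose let the fingers close. It gives the time, the measured TCP pose, the force and the opening at its end, in the units of the state.
- manip.read_state(): the state, without advancing time (a new reading comes with each control period).
- manip.snapshot(name): name is "scene" or "side" or "wrist"; returns the picture (480x640x3 uint8, blue, green, red); there is no depth.
- manip.camera_params(name): a dict with "camera_matrix" (3x3 intrinsics, pixels), "eye" and "attitude" of the camera in the world; the wrist camera has in their place "tool_from_camera" (4x4, takes a point from camera to tool coordinates, whose origin is the TCP and whose axes are the flange's). Camera axes: x right, y down, z forward; pixel columns grow to the right and rows downward; lengths in m; the calibration is good to about 2 mm. A picture is of the moment at which its call begins: read the wrist's pose just before it. camera_params takes no time and is no camera call.
- manip.sign_off(): hands the job in, once; it reports no verdict.
Trained networks look in the newest picture that a camera, given by its name, has taken for a name from the list of things; names that differ only in an ending like _2 or _b are one class to them, and where a whole thing is asked for, a point or a joint stands for the part that bears it (a point fixed in the world has none). Each returns a list of dicts, best first, with "p" (0 to 1); they miss things now and then, are a little off and sometimes report something else, mostly with a low value. They report only what shows in the picture. A call takes as long as a camera call. They do not tell look-alikes from the thing itself.
- manip.look_for(name, camera): "rect" ([left, top, width, height] in pixels, round what is visible of it).
The state is a dict: "t": time; "q": joint angles; "qd": joint speeds; "joint_efforts": joint torques, N m; "eef_pos": TCP position; "tool_rot": TCP orientation; "contact_force": force on the tool from outside, world axes, zero at the start; "moment": the same for the moment, N m; "grip_width": opening from 0.0 (shut) to 1.0 (fully open).
Only numpy, scipy, OpenCV 4.12 (cv2) and the standard library are available. Lean on these libraries where they do the work, as an engineer would, in place of code of your own. Each camera call takes 0.05 s, during which the arm holds its last target.

## Working session

There is one attempt and no reset: what is moved stays moved. The work goes in short steps, Python scripts to look and compute and a shell command to move; the robot and the scene stay as the last step left them, time stands still between calls to the robot, and variables do not carry over. Pictures are saved under pics/ and viewed, and the job is handed in when it is done.

```bash
mkdir -p pics; ls; python3 - <<'E'
from bench import manip
import cv2,json
for n in ["scene","side","wrist"]:
    im=manip.snapshot(n); cv2.imwrite(f"pics/{n}0.png",im)
    print(n,{k:(v.tolist() if hasattr(v,'tolist') else v) for k,v in manip.camera_params(n).items()})
s=manip.read_state(); print(s)
E
```

```text
pics
scene {'camera_matrix': [[557.6001378999734, 0.0, 317.58149950971307], [0.0, 557.6001378999734, 239.1058227781937], [0.0, 0.0, 1.0]], 'eye': [1.048129487640151, 0.575059873108091, 1.2712618890181717], 'attitude': [0.3419396464476428, 0.8969828742600812, -0.2640030875233994, -0.09381562369614602]}
side {'camera_matrix': [[447.6671688258852, 0.0, 314.932178399169], [0.0, 447.6671688258852, 249.70818617207388], [0.0, 0.0, 1.0]], 'eye': [0.44832369957998386, -1.004526135610668, 0.7880013419173054], 'attitude': [0.8714084122389536, -0.05182571455432166, 0.03667096567519021, -0.486432641448504]}
wrist {'camera_matrix': [[334.0249851704187, 0.0, 324.6076564955775], [0.0, 334.0249851704187, 243.46158658280416], [0.0, 0.0, 1.0]], 'tool_from_camera': [[0.0002505330088129975, -0.9673553226133011, -0.25342378942184224, 0.0683201481579722], [0.9999999281793681, 0.0001702846687144649, 0.0003385917729938211, 0.0013232839850957356], [-0.00028438436777254836, -0.25342385604920137, 0.9673552957991617, -0.16192637235315055], [0.0, 0.0, 0.0, 1.0]]}
{'t': 0.15, 'q': array([-5.67003585e-02,  9.16854303e-02,  1.23157826e+00,  1.22508667e-05,
        1.81979287e+00, -5.67253859e-02]), 'qd': array([-0.00044179, -0.00196063, -0.00209896, -0.00038659,  0.00012036,
        0.00011083]), 'joint_efforts': array([ 1.35033202e-03, -4.47044814e+01, -4.06907630e+01,  6.99103042e-02,
        2.74600578e-02, -1.16549641e-04]), 'eef_pos': array([5.99786017e-01, 1.43079043e-05, 2.21784424e-01]), 'tool_rot': array([ 7.07096679e-01,  7.07116504e-01, -4.82967667e-04, -5.50025144e-04]), 'contact_force': array([-0.31045921,  0.82124098, -0.45434461]), 'moment': array([-0.01029633,  0.02989718, -0.01678684]), 'grip_width': 1.0009192655676091}
```

View pics/scene0.png

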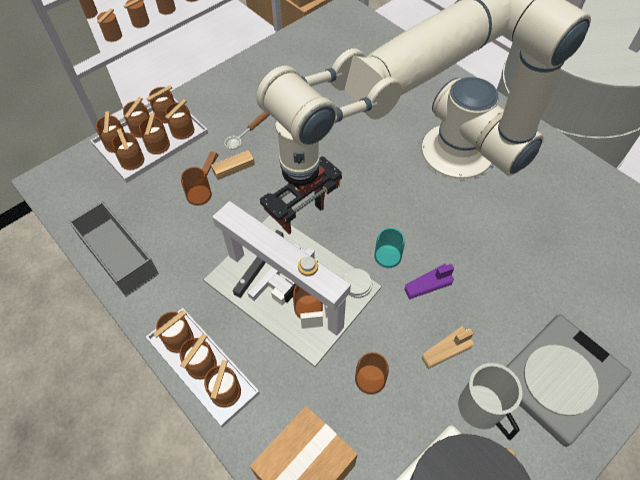

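View pics/side0.png

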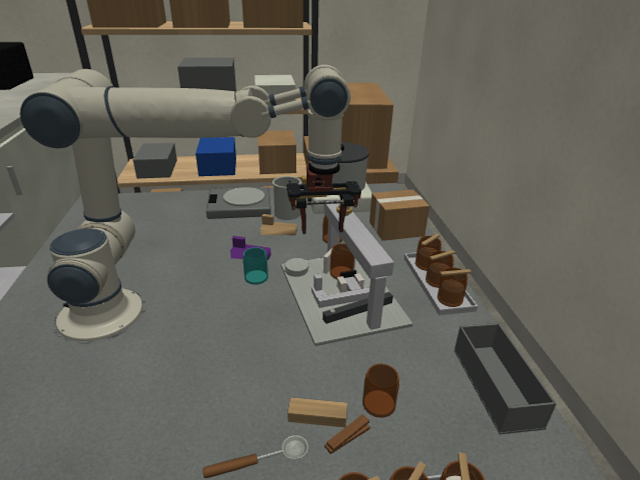

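View pics/wrist0.png

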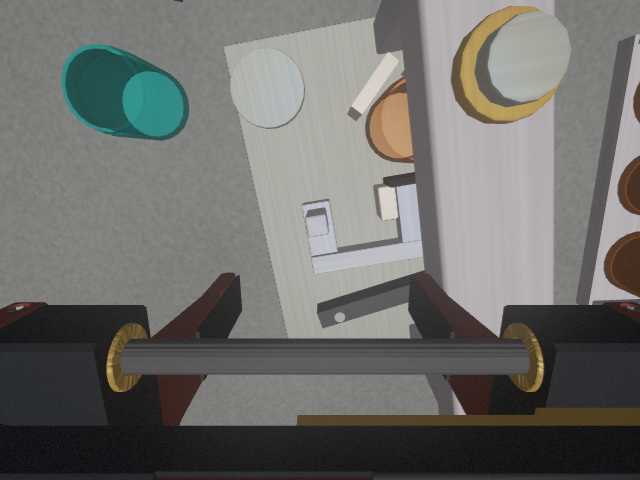

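The scene shows the amber wedge candidate at about (448,347), its purple look-alike at (430,282), and the plain spacer at (233,165). Amber jars stand at (307,300) in the station, and at (372,372) and (197,185). The turquoise look-alike is at (389,247), the post is at about (282,293), and the ramp is at (245,278).

```bash
cat > h.py <<'E'
import numpy as np, cv2
from scipy.spatial.transform import Rotation as R
from bench import manip
def cam(n,s=None):
    p=manip.camera_params(n); K=np.array(p["camera_matrix"])
    if n=="wrist":
        T=np.array(p["tool_from_camera"]); Rt=R.from_quat(s["tool_rot"]).as_matrix()
        return K, Rt@T[:3,:3], Rt@T[:3,3]+np.array(s["eef_pos"])
    return K,R.from_quat(p["attitude"]).as_matrix(),np.array(p["eye"])
def proj(c,P):
    K,Rm,e=c; q=(np.atleast_2d(P)-e)@Rm; uv=q@K.T; return uv[:,:2]/uv[:,2:]
def onz(c,uv,z):
    K,Rm,e=c; d=Rm@np.linalg.solve(K,[uv[0],uv[1],1]); return e+d*(z-e[2])/d[2]
def snap(n,name):
    s=manip.read_state(); im=manip.snapshot(n); cv2.imwrite(f"pics/{name}.png",im); return im,cam(n,s)
def crop(name,out,x,y,w,h,f):
    im=cv2.imread(f"pics/{name}.png")[y:y+h,x:x+w]; cv2.imwrite(f"pics/{out}.png",cv2.resize(im,None,fx=f,fy=f,interpolation=cv2.INTER_CUBIC))
E
python3 - <<'E'
from h import *
crop("scene0","c1",200,190,200,180,4)
crop("side0","c2",270,190,150,150,4)
crop("scene0","c3",400,250,100,130,4)
for n,c in [("wedge","scene"),("wedge","side"),("thumb","scene"),("station","scene"),("bar_post","wrist"),("bar_post","side"),("ramp","wrist"),("jar","scene"),("thumb","side")]:
    r=manip.look_for(n,c); print(n,c,[(np.round(d["rect"],1).tolist(),round(d["p"],2)) for d in r[:3]])
E
```

```text
wedge scene [([403.9, 264.2, 51.2, 36.2], 0.68), ([420.9, 323.7, 53.2, 43.8], 0.56)]
wedge side [([229.3, 232.1, 41.3, 25.9], 0.95), ([259.1, 213.1, 38.5, 22.4], 0.7)]
thumb scene [([403.1, 262.4, 51.9, 37.3], 0.94), ([420.9, 329.4, 51.2, 37.9], 0.76)]
station scene [([207.1, 203.9, 172.8, 162.2], 0.58)]
bar_post wrist [([305.3, 176.3, 118.8, 98.6], 0.69)]
bar_post side [([311.9, 268.9, 55.0, 38.7], 0.89)]
ramp wrist [([223.4, 1.7, 345.5, 412.7], 0.94)]
jar scene [([378.2, 225.5, 26.4, 44.7], 0.79), ([356.3, 355.0, 33.1, 39.8], 0.72), ([293.3, 286.7, 28.4, 31.9], 0.64)]
thumb side [([259.3, 214.9, 37.7, 20.1], 0.59)]
```

View pics/c1.png

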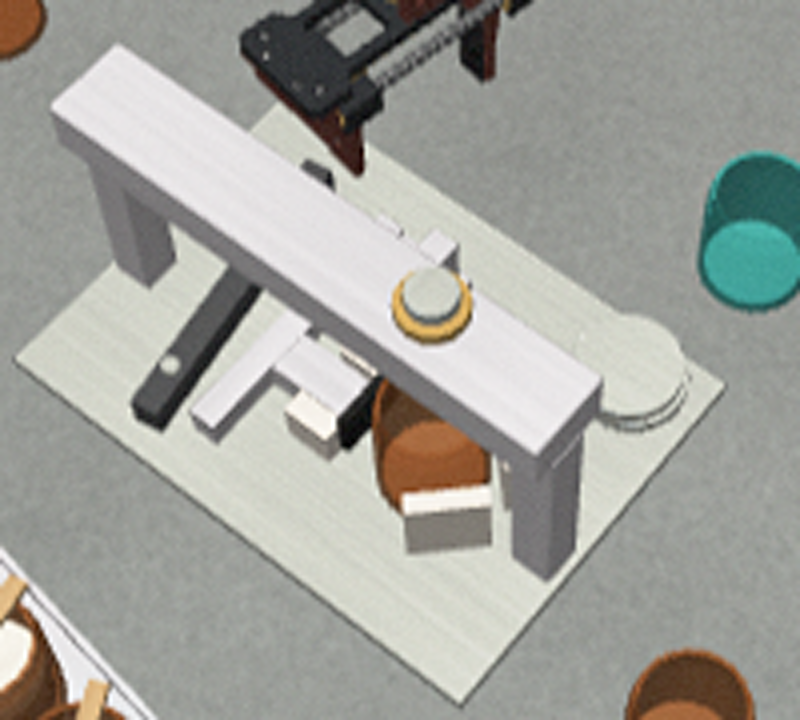

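View pics/c2.png

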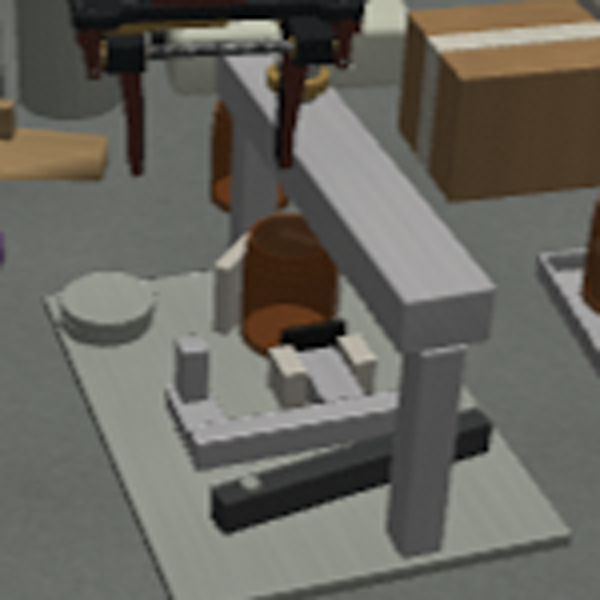

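View pics/c3.png

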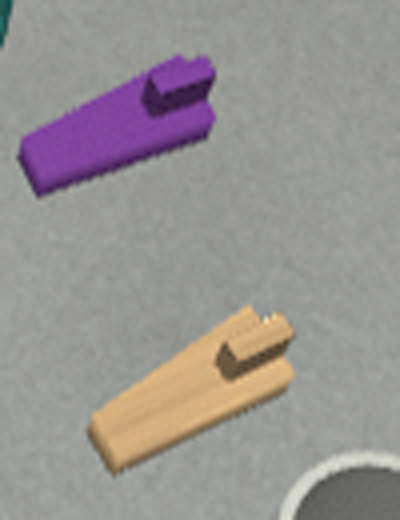

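```bash
python3 - <<'E'
from h import *
crop("wrist0","c4",290,160,160,190,4.5)
E
```

```text
(no output)
```

View pics/c4.png

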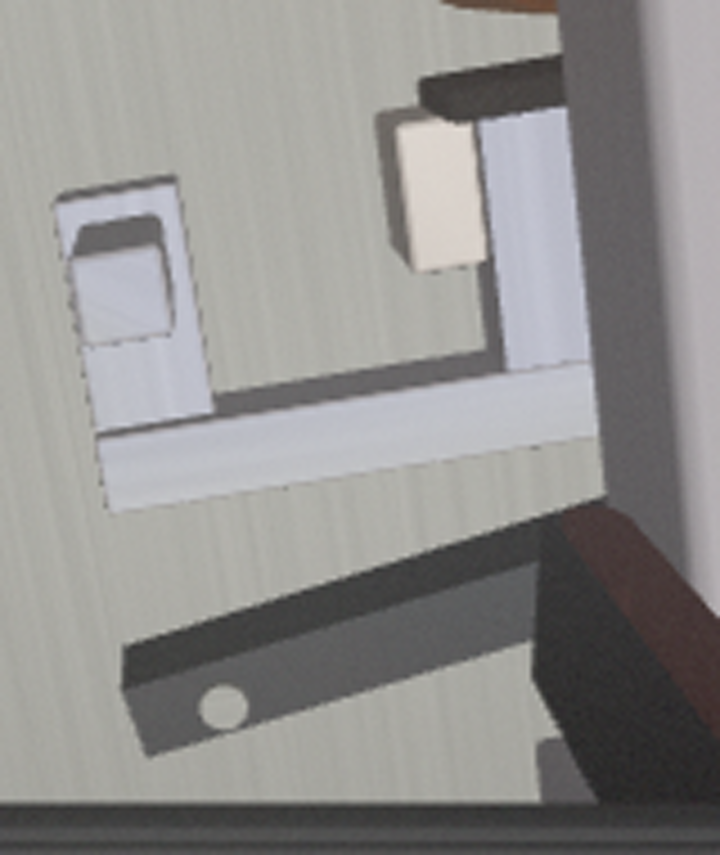

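```bash
cat > fit.py <<'E'
from h import *
from scipy.optimize import least_squares
def w(pose,P):
    x,y,a=pose; P=np.atleast_2d(P); c,s=np.cos(a),np.sin(a)
    return np.c_[x+c*P[:,0]-s*P[:,1], y+s*P[:,0]+c*P[:,1], P[:,2]]
def fit(obs,x0):
    # obs list of (cam,uv,localP)
    def f(p): return np.concatenate([proj(c,w(p,P))[0]-uv for c,uv,P in obs])
    r=least_squares(f,x0,loss="soft_l1",f_scale=1.5); return r.x, f(r.x).reshape(-1,2)
E
python3 - <<'E'
from fit import *
s=manip.read_state()
S,D,W=cam("scene"),cam("side"),cam("wrist",s)
c1=lambda x,y:(200+x/4-.4,190+y/4-.4)
c2=lambda x,y:(270+x/4-.4,190+y/4-.4)
A,B,z=.135,.185,.012
obs=[(S,c1(15,358),(A,-B,z)),(S,c1(460,703),(A,B,z)),(S,c1(725,385),(-A,B,z)),
(D,c2(570,540),(A,-B,z)),(D,c2(42,300),(-A,B,z)),(W,(225,46),(-A,B,z))]
p,r=fit(obs,[.7,.05,.1]); print(p,np.degrees(p[2])); print(np.round(r,1))
inv=lambda P:(np.array([[np.cos(p[2]),np.sin(p[2])],[-np.sin(p[2]),np.cos(p[2])]])@(np.array(P)[:2]-p[:2]))*1000
w4=lambda x,y:(290+x/4.5-.4,160+y/4.5-.4)
for nm,u,zz in [("ramp",w4(122,686),.038),("barback",w4(108,512),.038),("barnear",w4(98,437),.038),("post",w4(122,296),.077),("armfront",w4(55,205),.032)]:
    P=onz(W,u,zz); print(nm,P.round(4),inv(P).round(1))
for nm,u,zz in [("rampS side",c2(212,487),.038),("rampwork",c2(232,487),.038),("post",c2(192,343),.077)]:
    P=onz(D,u,zz); print(nm,P.round(4),inv(P).round(1))
P=onz(S,c1(440,246),.077);print("postS",P.round(4),inv(P).round(1))
# wedge obs
c3=lambda x,y:(400+x/4-.4,250+y/4-.4)
for nm,u,zz in [("thin L",c3(90,425),.03),("thin R",c3(112,465),.03),("thinbot",c3(117,474),0),("thickleft",c3(248,306),.03),("thickR",c3(294,374),.03),("thumb back",c3(268,318),.065),("thumb br",c3(293,330),.065),("thumb front L",c3(228,348),.065),("thumb front R",c3(240,360),.065)]:
    print(nm,onz(S,u,zz).round(4))
E
```

```text
[0.66406226 0.01448696 0.16451209] 9.425848426432568
[[-1.4 -0.7]
 [-1.3 -0. ]
 [-0.3 -0.4]
 [ 1.  -1.6]
 [ 0.7 -1.2]
 [-1.4 -0.4]]
ramp [ 0.5925 -0.1028  0.038 ] [ -89.8 -104. ]
barback [ 0.5894 -0.0564  0.038 ] [-85.3 -57.7]
barnear [ 0.5871 -0.0373  0.038 ] [-84.4 -38.5]
post [0.594  0.0053 0.077 ] [-70.6   2.4]
armfront [0.5773 0.0179 0.032 ] [-85.   17.6]
rampS side [ 0.5931 -0.1037  0.038 ] [ -89.3 -105. ]
rampwork [ 0.6061 -0.1052  0.038 ] [ -76.7 -108.5]
post [0.5937 0.0051 0.077 ] [-71.    2.3]
postS [0.5924 0.0083 0.077 ] [-71.7   5.6]
thin L [0.5673 0.3756 0.03  ]
thin R [0.5756 0.4004 0.03  ]
thinbot [0.5661 0.4018 0.    ]
thickleft [0.4419 0.3876 0.03  ]
thickR [0.4549 0.4339 0.03  ]
thumb back [0.4562 0.4055 0.065 ]
thumb br [0.4512 0.42   0.065 ]
thumb front L [0.4875 0.4024 0.065 ]
thumb front R [0.488  0.4118 0.065 ]
```

```bash
cat > st.py <<'E'
from fit import *
ST=np.array([0.66406226,0.01448696,0.16451209])
def inS(P):
    a=ST[2]; P=np.atleast_2d(P); d=P[:,:2]-ST[:2]; return np.c_[d@[np.cos(a),np.sin(a)],d@[-np.sin(a),np.cos(a)],P[:,2]]*1000
def toW(x,y,z): return w(ST,(x/1000,y/1000,z/1000))[0]
def Rtool(yaw,tilt):
    # tool x = back, y = left of heading yaw, z down, tilted fingers ahead by tilt(deg)
    h=np.array([np.cos(yaw),np.sin(yaw),0]); Z=np.array([0,0,1.]); t=np.radians(tilt)
    z=np.sin(t)*h-np.cos(t)*Z; y=np.cross(Z,h); x=np.cross(y,z); return np.c_[x,y,z]
def rel(pos,Rt,ref=None):
    s=manip.read_state(); R0=R.from_quat(s["tool_rot"]).as_matrix(); p0=np.array(s["eef_pos"])
    sl=R0.T@(np.array(pos)-p0); dr=R.from_matrix(R0.T@Rt).as_rotvec()
    print("slide",(sl*1000).round(1),"mm dr",dr.round(4),"rows>=",np.ceil(max(np.linalg.norm(sl)/.0625,np.degrees(np.linalg.norm(dr))/10.7)))
def state():
    s=manip.read_state(); Rt=R.from_quat(s["tool_rot"]).as_matrix()
    print("t",round(s["t"],2),"pos",np.round(s["eef_pos"],4),"S",inS(s["eef_pos"]).round(1)[0],"z",Rt[:,2].round(3),"y",Rt[:,1].round(3),"F",np.round(s["contact_force"],1),"w",round(s["grip_width"],3),"q",np.round(s["q"],2)); return s
E
python3 - <<'E'
from st import *
s=state(); W=cam("wrist",s); S=cam("scene"); D=cam("side")
w4=lambda x,y:(290+x/4.5-.4,160+y/4.5-.4)
for u in [w4(558,0),w4(598,430)]: print("bridge lower edge",inS(onz(W,u,.175)))
c1=lambda x,y:(200+x/4-.4,190+y/4-.4); c2=lambda x,y:(270+x/4-.4,190+y/4-.4)
print("top edges S", [inS(onz(S,c1(*u),.215)) for u in [(118,43),(50,108),(603,380),(538,457)]])
print("side top", [inS(onz(D,c2(*u),.215)) for u in [(402,305),(495,290)]], [inS(onz(D,c2(*u),.175)) for u in [(405,345)]])
print("jar rim", )
# wedge fit
c3=lambda x,y:(400+x/4-.4,250+y/4-.4)
h=.0
obs=[(S,c3(90,428),(.06,-.0102,.03)),(S,c3(112,463),(.06,.0198,.03)),(S,c3(248,306),(-.06,-.0292,.03)),(S,c3(294,374),(-.06,.0198,.03)),
(S,c3(292,328),(-.06,.008,.065)),(S,c3(235,360),(-.02,.008,.065)),(S,c3(228,348),(-.02,-.008,.065))]
p,r=fit(obs,[.51,.4,-.2]); print("wedge",p,np.degrees(p[2])); print(r.round(1))
print("thumb",w(p,(-.04,0,.065)))
a=np.array(ST[2]); rel(toW(-71,3,140),Rtool(ST[2],0))
E
```

```text
t 0.6 pos [ 0.6    -0.      0.2227] S [-65.6  -3.8 222.7] z [ 0.  0. -1.] y [ 1. -0.  0.] F [0.1 0.1 0.1] w 1.0 q [-0.06  0.09  1.23  0.    1.82 -0.06]
bridge lower edge [[8.50941998e-02 5.23941227e+01 1.75000000e+02]]
bridge lower edge [[-5.44567649e-02 -9.08804255e+00  1.75000000e+02]]
top edges S [array([[   1.43224156, -175.68734845,  215.        ]]), array([[  59.73169719, -174.0185261 ,  215.        ]]), array([[  1.28340654, 182.78881811, 215.        ]]), array([[ 58.65103678, 183.74811807, 215.        ]])]
side top [array([[  -2.59830548, -182.31291952,  215.        ]]), array([[  56.32442494, -182.19808985,  215.        ]])] [array([[   8.71475308, -167.9245874 ,  175.        ]])]
jar rim
wedge [ 0.50889711  0.39914295 -0.2578142 ] -14.771665388702344
[[ 0.4 -2. ]
 [ 1.9  0.3]
 [-0.9 -0. ]
 [-0.4  0.2]
 [ 0.5  1.6]
 [ 0.3  1. ]
 [-1.9 -1.8]]
thumb [[0.47021912 0.40934165 0.065     ]]
slide [ 5.8 -6.5 82.7] mm dr [ 0.      0.     -1.7353] rows>= 10.0
```

The bridge's front edge lies at station x=0, the bar is about 18 mm short of home, and the wedge is at (0.509, 0.399). The first move is above the post with the jaws along the station's y.

```bash
python3 -m pendant '{"slide":[[0.006,-0.0065,0.02],[0.006,-0.0065,0.04],[0.006,-0.0065,0.06],[0.006,-0.0065,0.08],[0.006,-0.0065,0.08],[0.006,-0.0065,0.08],[0.006,-0.0065,0.08],[0.006,-0.0065,0.08],[0.006,-0.0065,0.08],[0.006,-0.0065,0.08],[0.006,-0.0065,0.08]],"dr":[[0,0,-0.18],[0,0,-0.36],[0,0,-0.54],[0,0,-0.72],[0,0,-0.9],[0,0,-1.08],[0,0,-1.26],[0,0,-1.44],[0,0,-1.62],[0,0,-1.735],[0,0,-1.735]],"claw":[-0.3,-0.3,-0.3,-0.3,-0.3,-0.3,-0.3,-0.3,-0.3,-0.3,-0.3]}' 15; python3 - <<'E'
from st import *
im,W=snap("wrist","w1"); s=state(); rel(toW(-71,3,46),Rtool(ST[2],0))
print(proj(W,[toW(-71,2.5,77),toW(-85,-58,38)]))
E
```

```text
t: 1.98
eef_pos: [0.5935, 0.006, 0.1427]
tool_rot: [-0.081, 0.997, -0.0, 0.0]
contact_force: [0.2, 0.2, 0.5]
grip_width: 0.652
t 2.02 pos [0.5935 0.006  0.1427] S [-71.    3.2 142.7] z [ 0.  0. -1.] y [-0.161  0.987  0.   ] F [-0.7 -0.6 -0.1] w 0.65 q [-0.05  0.07  1.39  0.    1.68 -1.78]
slide [ 0.  -0.2 96.7] mm dr [ 0.      0.     -0.0028] rows>= 2.0
[[324.94465035 254.46350201]
 [250.4324643  224.30683224]]
```

View pics/w1.png

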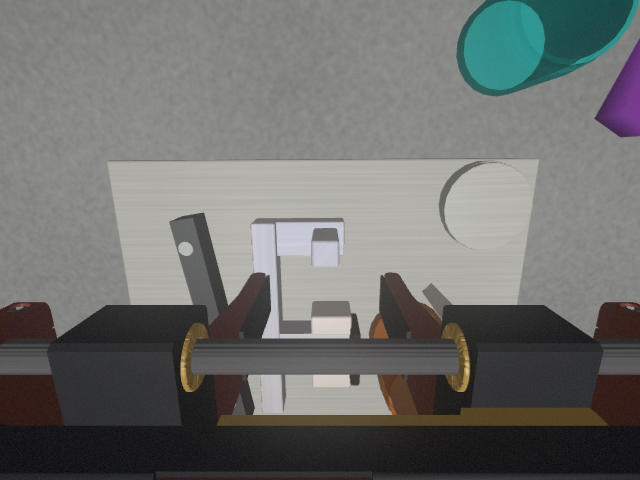

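The post's top is at (325,253) in the wrist view, where it was predicted to be. Next I descend and pinch.

```bash
python3 -m pendant '{"slide":[[0,0,0.03],[0,0,0.06],[0,0,0.09],[0,0,0.096],[0,0,0.096]],"dr":[[0,0,0],[0,0,0],[0,0,0],[0,0,0],[0,0,0]],"claw":[-0.3,-0.3,-0.3,-0.3,-0.3]}' 15; python3 -m pendant '{"slide":[[0,0,0],[0,0,0],[0,0,0],[0,0,0],[0,0,0],[0,0,0],[0,0,0],[0,0,0]],"dr":[[0,0,0],[0,0,0],[0,0,0],[0,0,0],[0,0,0],[0,0,0],[0,0,0],[0,0,0]],"claw":[1,1,1,1,1,1,1,1]}' 15;  python3 - <<'E'
from st import *
state()
S,D=cam("scene"),cam("side")
E
```

```text
t: 2.65
eef_pos: [0.5936, 0.006, 0.047]
tool_rot: [-0.082, 0.997, -0.0, 0.0]
contact_force: [-0.2, -0.4, -0.0]
grip_width: 0.648
t: 3.65
eef_pos: [0.5936, 0.0061, 0.0469]
tool_rot: [-0.082, 0.997, 0.0, 0.0]
contact_force: [-0.5, 0.9, 2.8]
grip_width: 0.229
t 3.65 pos [0.5936 0.0061 0.0469] S [-70.9   3.2  46.9] z [ 0.  0. -1.] y [-0.164  0.987 -0.   ] F [-0.5  0.9  2.8] w 0.229 q [-0.05  0.11  1.52  0.    1.51 -1.78]
```

Pinched: the opening is 20 mm, which is the post's width. Now I slide towards +y and watch the force.

```bash
python3 -m pendant '{"slide":[[0,0.002,0],[0,0.004,0],[0,0.006,0],[0,0.008,0],[0,0.01,0],[0,0.011,0],[0,0.012,0],[0,0.013,0],[0,0.013,0]],"dr":[[0,0,0],[0,0,0],[0,0,0],[0,0,0],[0,0,0],[0,0,0],[0,0,0],[0,0,0],[0,0,0]],"claw":[1,1,1,1,1,1,1,1,1]}' 20;  python3 - <<'E'
from st import *
s=state(); print("Fy",np.dot(s["contact_force"],[-np.sin(ST[2]),np.cos(ST[2]),0]))
E
```

```text
t: 4.78
eef_pos: [0.5914, 0.0187, 0.0469]
tool_rot: [-0.082, 0.997, -0.0, 0.0]
contact_force: [-1.9, -2.0, 5.8]
grip_width: 0.229
t 4.78 pos [0.5914 0.0187 0.0469] S [-70.9  16.1  46.9] z [ 0. -0. -1.] y [-0.163  0.987 -0.   ] F [-1.9 -2.   5.8] w 0.229 q [-0.03  0.11  1.53 -0.    1.51 -1.76]
Fy -1.6958747206321114
```

```bash
python3 -m pendant '{"slide":[[0,0.001,0],[0,0.002,0],[0,0.002,0]],"dr":[[0,0,0],[0,0,0],[0,0,0]],"claw":[1,1,1]}' 20;  python3 - <<'E'
from st import *
s=state(); print("Fy",np.dot(s["contact_force"],[-np.sin(ST[2]),np.cos(ST[2]),0]))
snap("side","d1")
crop("d1","d1c",290,220,130,110,6)
E
```

```text
t: 5.15
eef_pos: [0.5911, 0.0206, 0.0469]
tool_rot: [-0.082, 0.997, -0.0, 0.0]
contact_force: [-1.0, -3.1, 5.7]
grip_width: 0.227
t 5.15 pos [0.5911 0.0206 0.0469] S [-70.9  18.   46.9] z [ 0. -0. -1.] y [-0.163  0.987 -0.001] F [-1.  -3.1  5.7] w 0.227 q [-0.02  0.11  1.53 -0.    1.51 -1.76]
Fy -2.868734103017096
```

View pics/d1c.png

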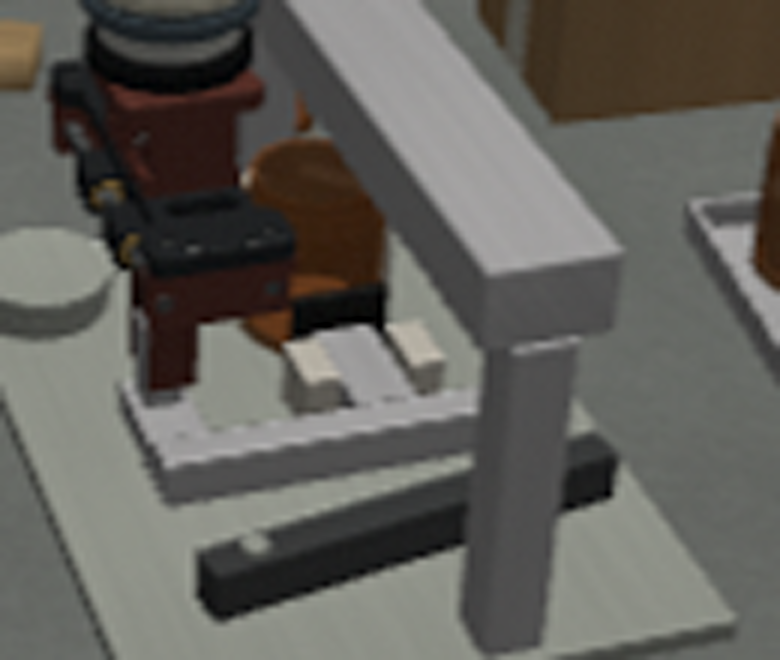

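The pad has reached the jar. I continue in 1 mm steps.

```bash
for i in 1 ; do python3 -m pendant '{"slide":[[0,0.001,0],[0,0.001,0]],"dr":[[0,0,0],[0,0,0]],"claw":[1,1]}' 25;  python3 -m pendant '{"slide":[[0,0.001,0],[0,0.001,0]],"dr":[[0,0,0],[0,0,0]],"claw":[1,1]}' 25; done; python3 - <<'E'
from st import *
s=state(); print("Fy",np.dot(s["contact_force"],[-np.sin(ST[2]),np.cos(ST[2]),0]))
E
```

```text
t: 5.45
eef_pos: [0.591, 0.0216, 0.0469]
tool_rot: [-0.082, 0.997, -0.0, 0.0]
contact_force: [-0.9, -3.4, 5.5]
grip_width: 0.225
t: 5.7
eef_pos: [0.5908, 0.0226, 0.0469]
tool_rot: [-0.082, 0.997, -0.0, 0.0]
contact_force: [-0.5, -2.7, 5.1]
grip_width: 0.224
t 5.7 pos [0.5908 0.0226 0.0469] S [-71.   20.   46.9] z [ 0. -0. -1.] y [-0.163  0.987 -0.001] F [-0.5 -2.7  5.1] w 0.224 q [-0.02  0.1   1.53 -0.    1.51 -1.75]
Fy -2.6171217203034405
```

```bash
python3 -m pendant '{"slide":[[0,0.001,0],[0,0.001,0]],"dr":[[0,0,0],[0,0,0]],"claw":[1,1]}' 25;  python3 -m pendant '{"slide":[[0,0.001,0],[0,0.001,0]],"dr":[[0,0,0],[0,0,0]],"claw":[1,1]}' 25; python3 - <<'E'
from st import *
s=state(); print("Fy",np.dot(s["contact_force"],[-np.sin(ST[2]),np.cos(ST[2]),0]))
E
```

```text
t: 5.95
eef_pos: [0.5906, 0.0235, 0.0469]
tool_rot: [-0.082, 0.997, -0.0, 0.0]
contact_force: [-0.9, -3.6, 5.2]
grip_width: 0.229
t: 6.2
eef_pos: [0.5905, 0.0242, 0.0469]
tool_rot: [-0.082, 0.997, -0.0, 0.0]
contact_force: [-0.9, -4.3, 5.2]
grip_width: 0.228
t 6.2 pos [0.5905 0.0242 0.0469] S [-70.9  21.7  46.9] z [ 0.    -0.001 -1.   ] y [-0.163  0.987 -0.001] F [-0.9 -4.3  5.2] w 0.228 q [-0.02  0.1   1.53 -0.    1.51 -1.75]
Fy -4.100513741735808
```

```bash
python3 -m pendant '{"slide":[[0,0.001,0],[0,0.001,0]],"dr":[[0,0,0],[0,0,0]],"claw":[1,1]}' 30;  python3 -m pendant '{"slide":[[0,0.001,0],[0,0.001,0]],"dr":[[0,0,0],[0,0,0]],"claw":[1,1]}' 30; python3 - <<'E'
from st import *
s=state(); print("Fy",np.dot(s["contact_force"],[-np.sin(ST[2]),np.cos(ST[2]),0]))
E
```

```text
t: 6.45
eef_pos: [0.5905, 0.0244, 0.0469]
tool_rot: [-0.082, 0.997, -0.001, 0.0]
contact_force: [-0.5, -6.8, 5.4]
grip_width: 0.225
t: 6.7
eef_pos: [0.5905, 0.0246, 0.0469]
tool_rot: [-0.081, 0.997, -0.002, 0.0]
contact_force: [0.1, -9.3, 4.0]
grip_width: 0.225
t 6.7 pos [0.5905 0.0246 0.0469] S [-71.   22.1  46.9] z [ 0.001 -0.003 -1.   ] y [-0.162  0.987 -0.003] F [ 0.1 -9.3  4. ] w 0.225 q [-0.01  0.1   1.53 -0.    1.51 -1.75]
Fy -9.210684863417422
```

```bash
python3 -m pendant '{"slide":[[0,0.001,0],[0,0.002,0],[0,0.002,0]],"dr":[[0,0,0],[0,0,0],[0,0,0]],"claw":[1,1,1]}' 30; python3 - <<'E'
from st import *
s=state(); print("Fy",np.dot(s["contact_force"],[-np.sin(ST[2]),np.cos(ST[2]),0]))
snap("side","d2"); crop("d2","d2c",290,220,130,110,6)
snap("scene","s2"); crop("s2","s2c",230,220,170,130,4.5)
E
```

```text
t: 7.08
eef_pos: [0.5904, 0.0249, 0.0469]
tool_rot: [-0.081, 0.997, -0.003, 0.001]
contact_force: [1.5, -14.1, 3.0]
grip_width: 0.226
t 7.08 pos [0.5904 0.0249 0.0469] S [-70.9  22.4  46.9] z [ 0.001 -0.006 -1.   ] y [-0.161  0.987 -0.006] F [  1.5 -14.1   3. ] w 0.226 q [-0.01  0.1   1.53 -0.01  1.51 -1.74]
Fy -14.192431137332846
```

View pics/d2c.png

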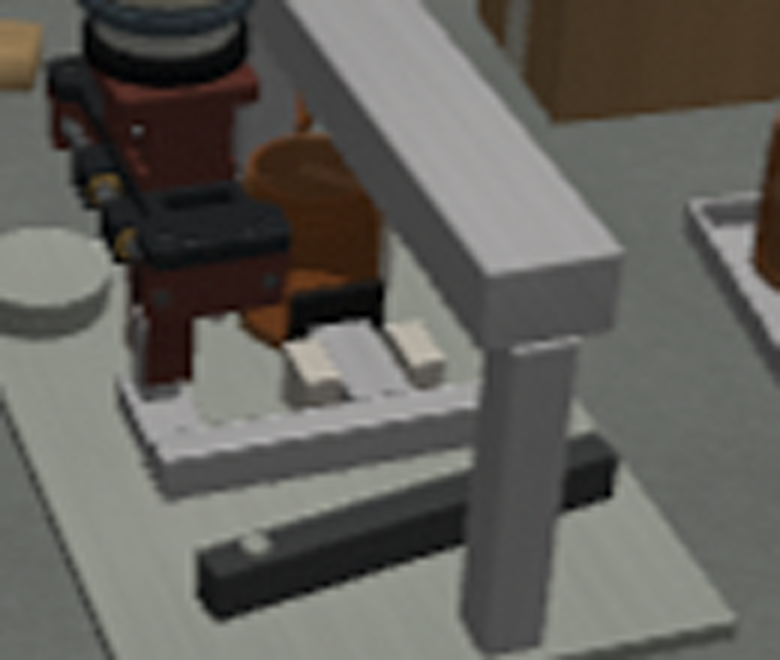

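View pics/s2c.png

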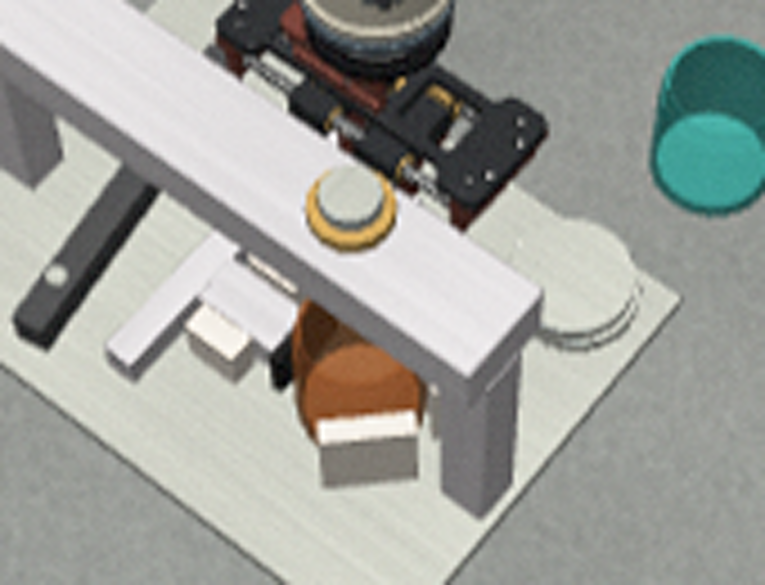

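The jar is against both V wings at 14 N. I ease off, open, and rise.

```bash
python3 -m pendant '{"slide":[[0,-0.002,0],[0,-0.0035,0],[0,-0.0035,0],[0,-0.0035,0],[0,-0.0035,0],[0,-0.0035,0],[0,-0.0035,0],[0,-0.0035,-0.03],[0,-0.0035,-0.08],[0,-0.0035,-0.13],[0,-0.0035,-0.13]],"dr":[[0,0,0],[0,0,0],[0,0,0],[0,0,0],[0,0,0],[0,0,0],[0,0,0],[0,0,0],[0,0,0],[0,0,0],[0,0,0]],"claw":[1,1,0.3,0,-0.2,-0.2,-0.2,-0.2,-0.2,-0.2,-0.2]}' 20; python3 - <<'E'
from st import *
im,W=snap("wrist","w2"); s=state()
print(proj(W,[toW(-71,y,77) for y in (20,22)]), proj(W,[(toW(-135,-185,12)),toW(-135,185,12)]))
crop("w2","w2c",100,130,440,330,1.8)
E
```

```text
t: 8.55
eef_pos: [0.5924, 0.0252, 0.1827]
tool_rot: [-0.082, 0.997, -0.0, 0.005]
contact_force: [0.9, -0.3, 0.1]
grip_width: 0.597
t 8.6 pos [0.5914 0.0253 0.1794] S [-69.9  22.6 179.4] z [ 0.005  0.    -1.   ] y [-0.164  0.987 -0.001] F [ 0.6 -0.2 -1.4] w 0.598 q [-0.01  0.06  1.34  0.    1.74 -1.75]
[[323.05921623 236.97726536]
 [325.48548851 236.97779551]] [[110.26633742 155.86359658]
 [495.04821961 155.8545197 ]]
```

View pics/w2c.png

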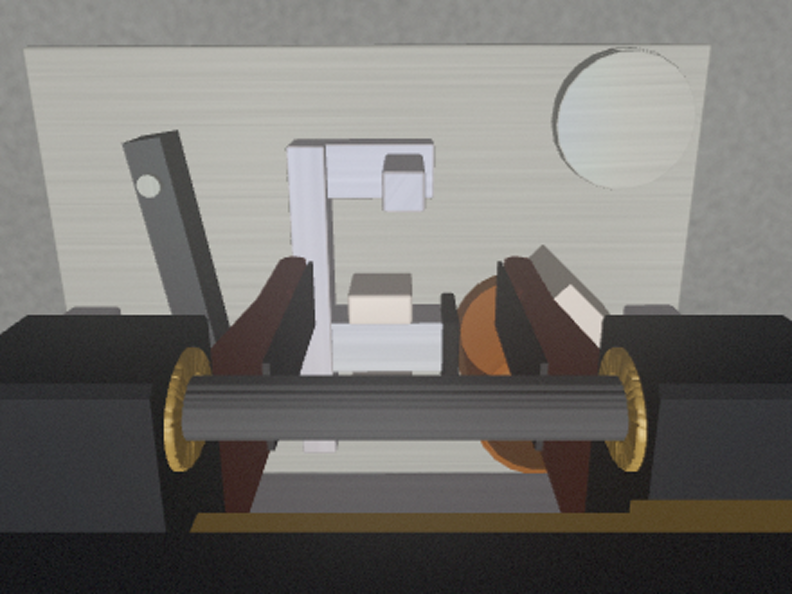

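```bash
python3 - <<'E'
from st import *
s=state(); W=cam("wrist",s)
# note: pose at picture from earlier print
s2=dict(s); s2["eef_pos"]=np.array([.5914,.0253,.1794]); W=cam("wrist",s2)
c=lambda x,y:(100+x/1.8-.2,130+y/1.8-.2)
for n,u,z in [("plate-",c(25,48),12),("plate+",c(710,45),12),("post",c(404,190),77),("barback front",c(287,148),38),("bar near front",c(326,146),38),("barback far",c(303,450),38),("barnear far",c(337,450),38),("ramp front",c(178,131),38),("ramp far visible",c(229,330),38),("ramp outer front",c(122,144),38)]:
    print(n,inS(onz(W,u,z/1000)).round(1))
rel(toW(-71,21,250),Rtool(ST[2],0))
E
```

```text
t 8.6 pos [0.5914 0.0253 0.1794] S [-69.9  22.6 179.4] z [ 0.005  0.    -1.   ] y [-0.164  0.987 -0.001] F [ 0.6 -0.2 -1.4] w 0.598 q [-0.01  0.06  1.34  0.    1.74 -1.75]
plate- [[-136.3 -179.4   12. ]]
plate+ [[-137.8  183.1   12. ]]
post [[-74.7  21.3  77. ]]
barback front [[-87.2 -38.3  38. ]]
bar near front [[-88.2 -18.4  38. ]]
barback far [[ 91.5 -38.   38. ]]
barnear far [[ 91.5 -18.1  38. ]]
ramp front [[-95.9 -92.9  38. ]]
ramp far visible [[ 14.4 -75.5  38. ]]
ramp outer front [[ -89.3 -122.    38. ]]
slide [  0.8  -1.6 -70.6] mm dr [-0.0008  0.0051 -0.0003] rows>= 2.0
```

The picture was taken with the arm still moving, so I rise, let it settle, and take a still one.

```bash
python3 -m pendant '{"slide":[[0,0,-0.03],[0,0,-0.06],[0,0,-0.06],[0,0,-0.06],[0,0,-0.06]],"dr":[[0,0,0],[0,0,0],[0,0,0],[0,0,0],[0,0,0]],"claw":[-0.2,-0.2,-0.2,-0.2,-0.2]}' 20; python3 - <<'E'
from st import *
s=state();im,W=snap("wrist","w3"); s=state()
crop("w3","w3a",110,140,130,100,6)
crop("w3","w3b",240,180,130,100,6)
crop("w3","w3c",380,140,130,100,6)
E
```

```text
t: 9.22
eef_pos: [0.5897, 0.0253, 0.2341]
tool_rot: [-0.082, 0.997, 0.0, -0.002]
contact_force: [-0.0, 0.2, 0.1]
grip_width: 0.599
t 9.22 pos [0.5897 0.0253 0.2341] S [-71.6  22.8 234.1] z [-0.004  0.    -1.   ] y [-0.163  0.987  0.001] F [-0.   0.2  0.1] w 0.599 q [-0.01  0.07  1.23  0.    1.84 -1.75]
t 9.28 pos [0.5898 0.0252 0.2345] S [-71.5  22.8 234.5] z [-0.003  0.    -1.   ] y [-0.163  0.987  0.001] F [ 0.6  0.1 -0.8] w 0.596 q [-0.01  0.07  1.23  0.    1.84 -1.75]
```

View pics/w3a.png

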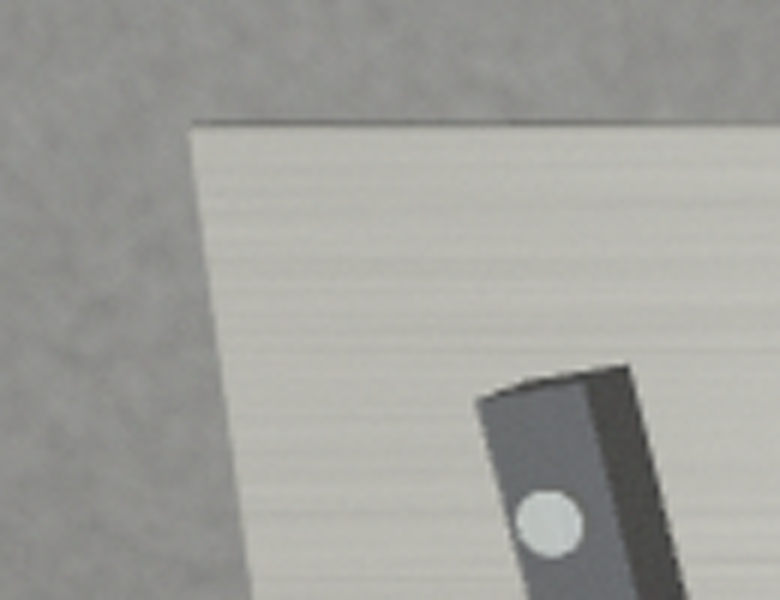

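View pics/w3b.png

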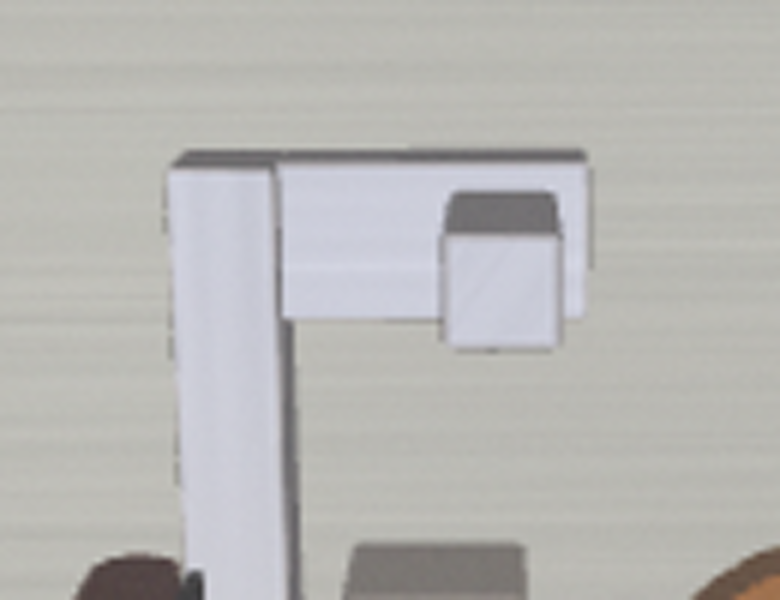

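View pics/w3c.png

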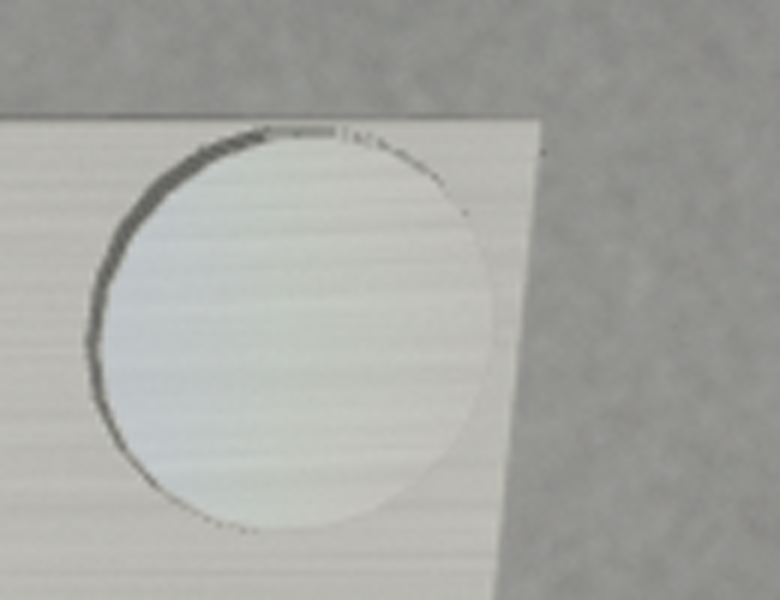

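```bash
python3 - <<'E'
from st import *
s=manip.read_state(); s=dict(s)
s["eef_pos"]=np.array([.58975,.02525,.2343]); W=cam("wrist",s)
a=lambda x,y:(110+x/6-.4,140+y/6-.4); b=lambda x,y:(240+x/6-.4,180+y/6-.4); c=lambda x,y:(380+x/6-.4,140+y/6-.4)
for n,u,z in [("plate-",a(190,126),12),("plate+",c(541,120),12),("post",b(500,292),77),("barback front",b(168,168),38),("bar near front",b(272,166),38),("barback 2",b(187,600),38),("ramp front",a(583,385),38),("ramp 2",a(637,600),38)]:
    print(n,inS(onz(W,u,z/1000)).round(1))
E
```

```text
plate- [[-134.8 -182.6   12. ]]
plate+ [[-135.9  184.2   12. ]]
post [[-71.4  20.4  77. ]]
barback front [[-85.9 -39.4  38. ]]
bar near front [[-86.3 -20.7  38. ]]
barback 2 [[ -3.4 -39.3  38. ]]
ramp front [[ -90.1 -104.6   38. ]]
ramp 2 [[-50.4 -98.2  38. ]]
```

```bash
python3 - <<'E'
from st import *
S=cam("scene")
for n,u,z in [("pitcher rim c",(496,382),.134),("purple thumb",(446,270),.065),("turq rim",(391,240),.09),("jar372 rim",(372,362),.09)]: print(n,onz(S,u,z).round(3))
s=state(); rel((.445,.413,.22),Rtool(-.258,0))
E
```

```text
pitcher rim c [0.536 0.533 0.134]
purple thumb [0.373 0.269 0.065]
turq rim [0.424 0.126 0.09 ]
jar372 rim [0.683 0.322 0.09 ]
t 9.28 pos [0.5898 0.0252 0.2345] S [-71.5  22.8 234.5] z [-0.003  0.    -1.   ] y [-0.163  0.987  0.001] F [ 0.6  0.1 -0.8] w 0.596 q [-0.01  0.07  1.23  0.    1.84 -1.75]
slide [ 79.4 406.2  15. ] mm dr [-1.000e-04 -3.100e-03  4.222e-01] rows>= 7.0
```

```bash
python3 -m pendant '{"slide":[[0.01,0.05,0],[0.02,0.11,0],[0.034,0.17,0],[0.046,0.23,0],[0.058,0.29,0.005],[0.07,0.35,0.01],[0.079,0.406,0.015],[0.079,0.406,0.015],[0.079,0.406,0.015],[0.079,0.406,0.015]],"dr":[[0,0,0.06],[0,0,0.12],[0,0,0.18],[0,0,0.24],[0,0,0.3],[0,0,0.36],[0,0,0.422],[0,0,0.422],[0,0,0.422],[0,0,0.422]],"claw":[-0.2,-0.2,-0.2,-0.2,-0.2,-0.2,-0.2,-0.2,-0.2,-0.2]}' 20; python3 - <<'E'
from st import *
s=state();im,W=snap("wrist","w4"); s=state()
p=[.5089,.3991,-.258]
print(proj(W,w(p,[(-.04,0,.065),(.06,.0198,.03),(.06,-.0102,.03),(-.06,.0198,.03)])).round(1))
E
```

```text
t: 10.52
eef_pos: [0.4467, 0.4116, 0.2218]
tool_rot: [0.129, 0.992, -0.0, 0.0]
contact_force: [-0.2, -0.7, -0.2]
grip_width: 0.603
t 10.53 pos [0.4467 0.4116 0.2218] S [-149.3  427.4  221.8] z [ 0. -0. -1.] y [ 0.256  0.967 -0.   ] F [-0.2 -0.7 -0.2] w 0.603 q [ 0.69  0.11  1.21 -0.    1.82 -0.62]
t 10.57 pos [0.4468 0.4116 0.2219] S [-149.3  427.3  221.9] z [ 0.  0. -1.] y [0.257 0.966 0.   ] F [0.6 0.1 0.7] w 0.598 q [ 0.69  0.11  1.21 -0.    1.82 -0.62]
[[328.7 250.4]
 [345.  324.4]
 [319.4 324.5]
 [346.7 223.7]]
```

View pics/w4.png

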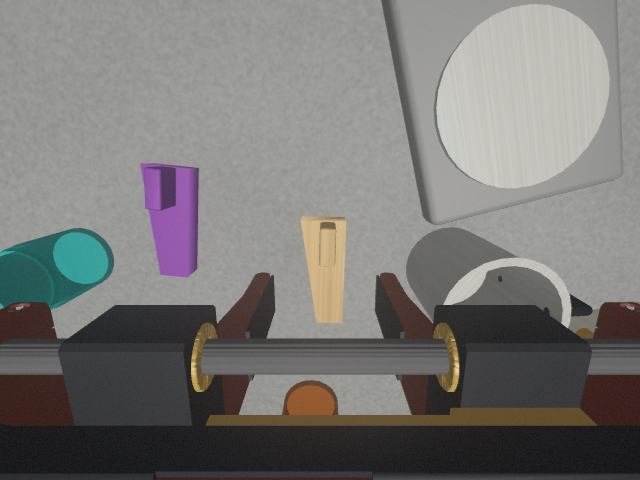

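The wedge is the beech piece at (324,270), with its thumb at (328,247). The purple look-alike is at (178,220). I refine the wedge's pose from a close crop.

```bash
python3 - <<'E'
from st import *
crop("w4","w4c",280,205,90,130,5)
E
```

```text
(no output)
```

View pics/w4c.png

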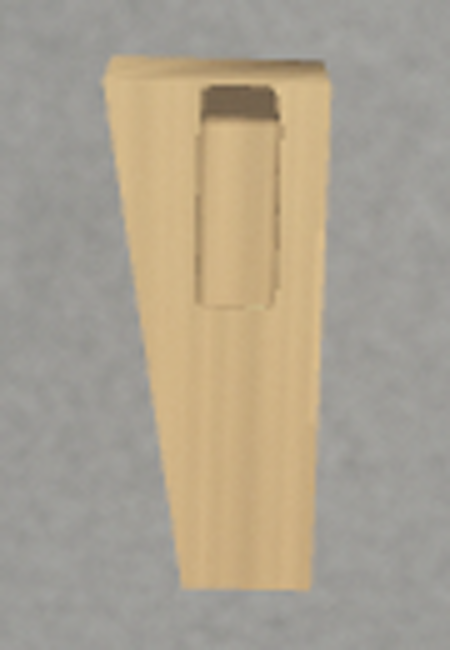

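```bash
python3 - <<'E'
from st import *
s=state(); W=cam("wrist",s)
c=lambda x,y:(280+x/5-.4,205+y/5-.4)
obs=[(W,c(105,77),(-.06,-.0292,.03)),(W,c(329,79),(-.06,.0198,.03)),(W,c(181,589),(.06,-.0102,.03)),(W,c(310,589),(.06,.0198,.03)),
(W,c(197,120),(-.06,-.008,.065)),(W,c(280,121),(-.06,.008,.065)),(W,c(198,306),(-.02,-.008,.065)),(W,c(276,306),(-.02,.008,.065))]
p,r=fit(obs,[.51,.4,-.26]); print(p,r.round(1))
# grasp: grasp point at wedge (-.040,0,.054)
Rt=Rtool(p[2],35); g=w(p,(-.040,0,.054))[0]; tcp=g+.019*Rt[:,2]; print("tcp",tcp)
pre=tcp-.1*Rt[:,2]; rel(pre,Rt); rel(tcp,Rt)
E
```

```text
t 10.57 pos [0.4468 0.4116 0.2219] S [-149.3  427.3  221.9] z [ 0.  0. -1.] y [0.257 0.966 0.   ] F [0.6 0.1 0.7] w 0.598 q [ 0.69  0.11  1.21 -0.    1.82 -0.62]
[ 0.50539393  0.39748224 -0.28150258] [[-0.5  0.3]
 [ 0.3  0.9]
 [ 0.3 -0.6]
 [ 0.1 -0.1]
 [ 0.4 -1.1]
 [ 0.2 -1. ]
 [-0.5  0.6]
 [-0.2  1. ]]
tcp [0.47743737 0.40556677 0.03843611]
slide [ 26.3   3.3 101.6] mm dr [ 0.0069 -0.6104  0.0211] rows>= 4.0
slide [-31.1   2.  183.5] mm dr [ 0.0069 -0.6104  0.0211] rows>= 4.0
```

```bash
python3 -m pendant '{"slide":[[0.005,0,0.02],[0.01,0.001,0.04],[0.016,0.002,0.06],[0.026,0.003,0.08],[0.026,0.003,0.1],[0.026,0.003,0.1],[0.026,0.003,0.1]],"dr":[[0,-0.15,0.005],[0,-0.3,0.01],[0.005,-0.45,0.015],[0.007,-0.58,0.02],[0.007,-0.61,0.021],[0.007,-0.61,0.021],[0.007,-0.61,0.021]],"claw":[-0.2,-0.2,-0.2,-0.2,-0.2,-0.2,-0.2]}' 20; python3 - <<'E'
from st import *
s=state();im,W=snap("wrist","w5")
p=[.50539,.39748,-.2815]
Rt=Rtool(p[2],35); g=w(p,(-.040,0,.054))[0]; tcp=g+.019*Rt[:,2]; rel(tcp,Rt)
print(proj(W,w(p,[(-.06,.008,.065),(-.06,-.008,.065),(-.02,.008,.065),(-.02,-.008,.065)])).round(1))
E
```

```text
t: 11.45
eef_pos: [0.4227, 0.4221, 0.1233]
tool_rot: [0.134, 0.944, -0.041, 0.298]
contact_force: [-0.5, -0.2, 0.8]
grip_width: 0.602
t 11.45 pos [0.4227 0.4221 0.1233] S [-171.3  441.7  123.3] z [ 0.551 -0.158 -0.82 ] y [0.277 0.961 0.002] F [-0.5 -0.2  0.8] w 0.602 q [ 1.06 -0.07  1.68 -0.6   1.4  -0.17]
slide [  2.1  -1.2 102.6] mm dr [ 0.0021 -0.0004 -0.0012] rows>= 2.0
[[335.4 239.7]
 [312.3 239.7]
 [334.1 273.2]
 [313.7 273.2]]
```

View pics/w5.png

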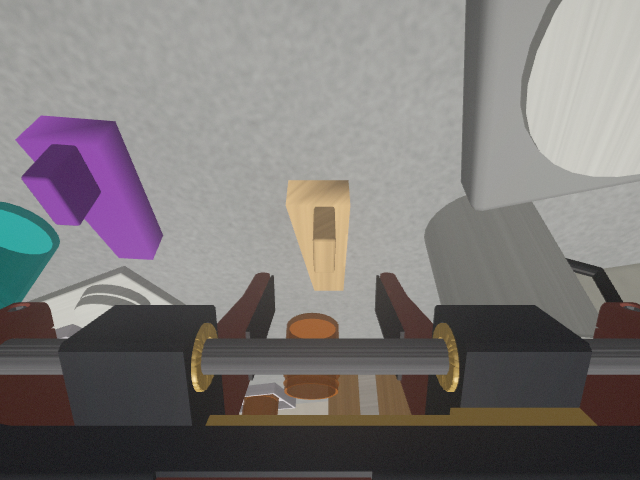

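```bash
python3 -m pendant '{"slide":[[0.002,-0.001,0.03],[0.002,-0.001,0.06],[0.002,-0.001,0.085],[0.002,-0.001,0.1],[0.002,-0.001,0.102],[0.002,-0.001,0.102]],"dr":[[0,0,0],[0,0,0],[0,0,0],[0,0,0],[0,0,0],[0,0,0]],"claw":[-0.2,-0.2,-0.2,-0.2,-0.2,-0.2]}' 20; python3 - <<'E'
from st import *
s=state()
p=[.50539,.39748,-.2815]
Rt=Rtool(p[2],35); g=w(p,(-.040,0,.054))[0]; tcp=g+.019*Rt[:,2]; rel(tcp,Rt)
E
```

```text
t: 12.25
eef_pos: [0.4763, 0.4061, 0.0381]
tool_rot: [0.133, 0.944, -0.041, 0.298]
contact_force: [0.7, 0.1, 0.1]
grip_width: 0.604
t 12.25 pos [0.4763 0.4061 0.0381] S [-121.1  417.1   38.1] z [ 0.551 -0.158 -0.819] y [0.276 0.961 0.001] F [0.7 0.1 0.1] w 0.604 q [ 0.96  0.03  1.74 -0.62  1.22 -0.16]
slide [-1.2 -0.2  0.4] mm dr [ 0.0018 -0.0003  0.0007] rows>= 1.0
```

```bash
python3 -m pendant '{"slide":[[0,0,0],[0,0,0],[0,0,0],[0,0,0],[0,0,0],[0,0,0],[0,0,0],[0,0,0]],"dr":[[0,0,0],[0,0,0],[0,0,0],[0,0,0],[0,0,0],[0,0,0],[0,0,0],[0,0,0]],"claw":[1,1,1,1,1,1,1,1]}' 40; python3 - <<'E'
from st import *
s=state()
Z=R.from_quat(s["tool_rot"]).as_matrix().T@[0,0,1]; print("world up in tool",Z.round(3))
E
```

```text
t: 13.25
eef_pos: [0.476, 0.4058, 0.037]
tool_rot: [0.133, 0.945, -0.042, 0.297]
contact_force: [-0.2, 0.5, 0.5]
grip_width: 0.182
t 13.25 pos [0.476  0.4058 0.037 ] S [-121.4  416.8   37. ] z [ 0.551 -0.158 -0.82 ] y [ 0.276  0.961 -0.   ] F [-0.2  0.5  0.5] w 0.182 q [ 0.96  0.03  1.74 -0.62  1.22 -0.16]
world up in tool [-0.573 -0.    -0.82 ]
```

```bash
python3 -m pendant '{"slide":[[-0.02,0,-0.03],[-0.045,0,-0.065],[-0.075,0,-0.105],[-0.095,0,-0.135],[-0.095,0,-0.135],[-0.095,0,-0.135]],"dr":[[0,0,0],[0,0,0],[0,0,0],[0,0,0],[0,0,0],[0,0,0]],"claw":[1,1,1,1,1,1]}' 40; python3 - <<'E'
from st import *
s=state()
rel(toW(-104,-62.5,200),Rtool(ST[2],35)); print(toW(-104,-62.5,200))
snap("side","d3"); crop("d3","d3c",200,100,260,200,3)
E
```

```text
t: 14.0
eef_pos: [0.4759, 0.4051, 0.1991]
tool_rot: [0.133, 0.945, -0.043, 0.296]
contact_force: [0.1, 0.0, -2.3]
grip_width: 0.182
t 14.0 pos [0.4759 0.4051 0.1991] S [-121.6  416.2  199.1] z [ 0.548 -0.16  -0.821] y [ 0.276  0.961 -0.003] F [ 0.1  0.  -2.3] w 0.182 q [ 0.96 -0.07  1.54 -0.57  1.46 -0.33]
slide [-181.6 -424.6  127.1] mm dr [-0.257  -0.0035 -0.3624] rows>= 8.0
[ 0.57170212 -0.06420138  0.2       ]
```

View pics/d3c.png

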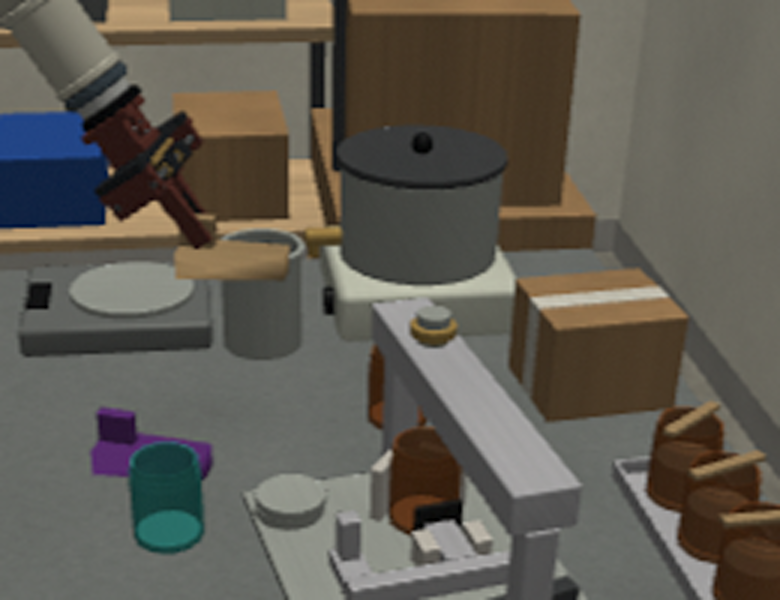

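```bash
python3 -m pendant '{"slide":[[-0.015,-0.035,0.01],[-0.036,-0.085,0.025],[-0.059,-0.138,0.041],[-0.082,-0.191,0.057],[-0.104,-0.244,0.073],[-0.127,-0.297,0.089],[-0.15,-0.35,0.105],[-0.17,-0.397,0.119],[-0.1815,-0.4245,0.127],[-0.1815,-0.4245,0.127],[-0.1815,-0.4245,0.127]],"dr":[[-0.026,0,-0.036],[-0.052,-0.001,-0.072],[-0.083,-0.001,-0.117],[-0.115,-0.0015,-0.162],[-0.147,-0.002,-0.207],[-0.179,-0.0025,-0.252],[-0.211,-0.003,-0.297],[-0.24,-0.0035,-0.338],[-0.257,-0.0035,-0.3624],[-0.257,-0.0035,-0.3624],[-0.257,-0.0035,-0.3624]],"claw":[1,1,1,1,1,1,1,1,1,1,1]}' 40; python3 - <<'E'
from st import *
s=state()
rel(toW(-104,-62.5,53),Rtool(ST[2],35))
im,W=snap("wrist","w6")
E
```

```text
t: 15.42
eef_pos: [0.5716, -0.063, 0.1997]
tool_rot: [-0.078, 0.951, 0.026, 0.299]
contact_force: [-0.1, -0.3, -0.7]
grip_width: 0.18
t 15.43 pos [ 0.5716 -0.063   0.1997] S [-103.9  -61.3  199.7] z [ 0.565  0.097 -0.819] y [-0.163  0.987  0.004] F [-0.1 -0.3 -0.7] w 0.18 q [-0.34 -0.51  1.9   0.3   1.22 -2.1 ]
slide [ 84.2  -1.7 120.1] mm dr [ 0.0028 -0.0002 -0.0025] rows>= 3.0
```

View pics/w6.png

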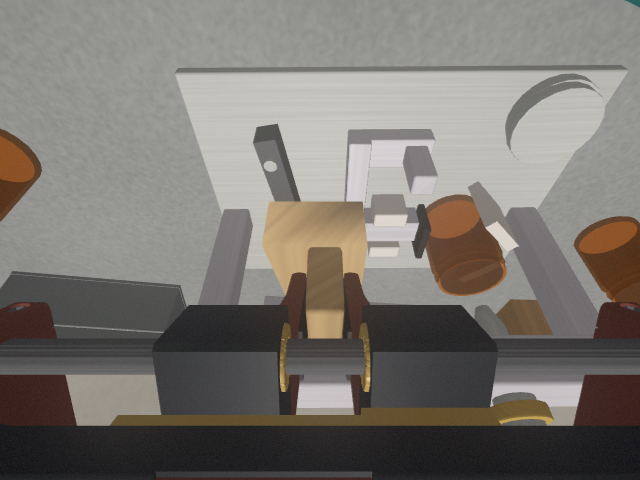

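```bash
python3 -m pendant '{"slide":[[0.015,-0.0015,0.02],[0.03,-0.0015,0.043],[0.05,-0.0015,0.071],[0.07,-0.0015,0.1],[0.08,-0.0015,0.114],[0.08,-0.0015,0.114],[0.08,-0.0015,0.114]],"dr":[[0,0,0],[0,0,0],[0.003,0,-0.002],[0.003,0,-0.002],[0.003,0,-0.002],[0.003,0,-0.002],[0.003,0,-0.002]],"claw":[1,1,1,1,1,1,1]}' 40; python3 - <<'E'
from st import *
s=state()
rel(toW(-104,-62.5,50),Rtool(ST[2],35))
im,W=snap("wrist","w7"); snap("side","d4"); crop("d4","d4c",260,200,180,140,4)
E
```

```text
t: 16.35
eef_pos: [0.5737, -0.0646, 0.0649]
tool_rot: [-0.079, 0.95, 0.024, 0.302]
contact_force: [0.3, -0.1, -0.8]
grip_width: 0.179
t 16.35 pos [ 0.5737 -0.0646  0.0649] S [-102.1  -63.2   64.9] z [ 0.571  0.093 -0.816] y [-0.164  0.986 -0.003] F [ 0.3 -0.1 -0.8] w 0.179 q [-0.34 -0.45  2.11  0.35  0.96 -2.2 ]
slide [10.1  0.7 11. ] mm dr [-0.0021  0.0056  0.0022] rows>= 1.0
```

View pics/w7.png

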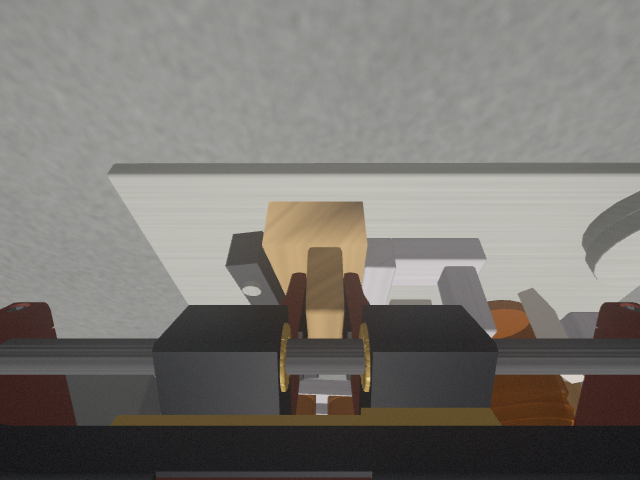

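View pics/d4c.png

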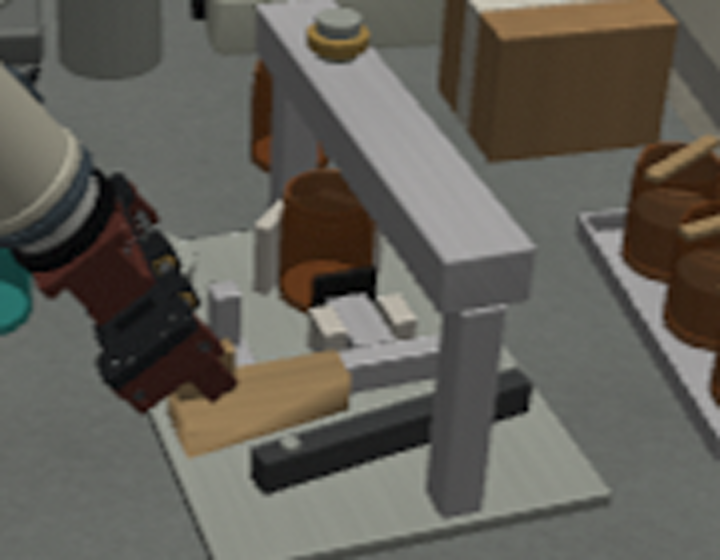

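```bash
python3 - <<'E'
from st import *
s=state(); W=cam("wrist",s); Rt=R.from_quat(s["tool_rot"]).as_matrix()
tcp=s["eef_pos"]; yaw=np.arctan2(Rt[1,2],Rt[0,2]); print("yaw rel station deg",np.degrees(yaw-ST[2]))
h=np.array([np.cos(yaw),np.sin(yaw)]); o=tcp[:2]+.0305*h
pw=[*o,yaw]; zb=tcp[2]-.037
print("wedge origin S",inS([*o,zb]))
print("back corners (bottom R, top R, top L, bottom L)",proj(W,w(pw,[(-.06,.0198,zb),(-.06,.0198,zb+.03),(-.06,-.0292,zb+.03),(-.06,-.0292,zb)])).round(1))
print("bar back front top/bot",proj(W,[toW(-85,-39.6,38),toW(-85,-39.6,12)]).round(1), "ramp",proj(W,[toW(-90,-104.6,38)]).round(1))
crop("w7","w7c",220,180,200,140,4)
E
```

```text
t 16.45 pos [ 0.5738 -0.0649  0.0651] S [-102.1  -63.5   65.1] z [ 0.571  0.092 -0.816] y [-0.164  0.986 -0.003] F [-0.2 -0.7 -2.1] w 0.178 q [-0.34 -0.45  2.11  0.35  0.96 -2.2 ]
yaw rel station deg -0.2541965671370331
wedge origin S [[-71.57040912 -63.659464    28.12332037]]
back corners (bottom R, top R, top L, bottom L) [[364.8 201. ]
 [369.7 245.2]
 [264.2 244.7]
 [271.  200.5]]
bar back front top/bot [[365.5 268.4]
 [362.5 236.3]] ramp [[257.8 263.3]]
```

View pics/w7c.png

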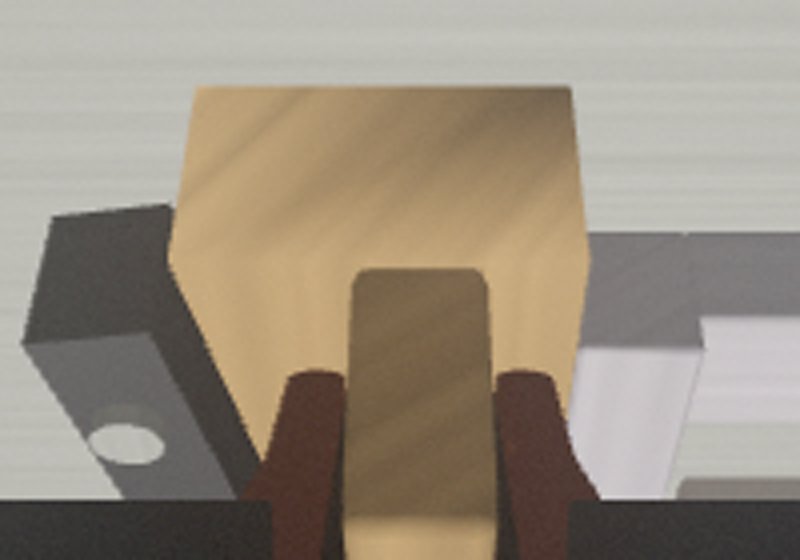

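```bash
python3 -m pendant '{"slide":[[0.004,0.001,0.006],[0.008,0.0015,0.0115],[0.008,0.0015,0.0115],[0.008,0.0015,0.0115]],"dr":[[0,0,0],[0,0.003,0.002],[0,0.003,0.002],[0,0.003,0.002]],"claw":[1,1,1,1]}' 40; python3 - <<'E'
from st import *
s=state(); Rt=R.from_quat(s["tool_rot"]).as_matrix(); print("fwd in tool",(Rt.T@[np.cos(ST[2]),np.sin(ST[2]),0]).round(3))
rel(toW(-22,-62,49.5),Rtool(ST[2],35))
E
```

```text
t: 16.95
eef_pos: [0.5727, -0.0633, 0.0488]
tool_rot: [-0.078, 0.951, 0.024, 0.3]
contact_force: [0.2, 0.8, -0.8]
grip_width: 0.185
t 16.95 pos [ 0.5727 -0.0633  0.0488] S [-102.9  -61.7   48.8] z [ 0.566  0.093 -0.819] y [-0.162  0.987 -0.001] F [ 0.2  0.8 -0.8] w 0.185 q [-0.34 -0.44  2.12  0.35  0.94 -2.2 ]
fwd in tool [-0.819  0.002  0.574]
slide [-66.6  -0.1  45.8] mm dr [-0.0015  0.0003 -0.001 ] rows>= 2.0
```

```bash
python3 -m pendant '{"slide":[[-0.006,0,0.0035],[-0.016,0,0.01],[-0.026,0,0.017],[-0.036,0,0.024],[-0.046,0,0.031],[-0.056,0,0.038],[-0.066,0,0.045],[-0.066,0,0.045],[-0.066,0,0.045]],"dr":[[0,0,0],[0,0,0],[0,0,0],[0,0,0],[0,0,0],[0,0,0],[0,0,0],[0,0,0],[0,0,0]],"claw":[1,1,1,1,1,1,1,1,1]}' 40; python3 - <<'E'
from st import *
s=state(); snap("wrist","w8"); snap("side","d5"); crop("d5","d5c",260,200,180,140,4)
E
```

```text
t: 18.08
eef_pos: [0.6512, -0.0502, 0.0494]
tool_rot: [-0.078, 0.951, 0.024, 0.299]
contact_force: [0.2, -0.1, -1.5]
grip_width: 0.18
t 18.07 pos [ 0.6512 -0.0502  0.0494] S [-23.3 -61.7  49.4] z [ 0.566  0.093 -0.819] y [-0.162  0.987 -0.   ] F [ 0.2 -0.1 -1.5] w 0.18 q [-0.25 -0.2   1.94  0.31  0.86 -2.12]
```

View pics/w8.png

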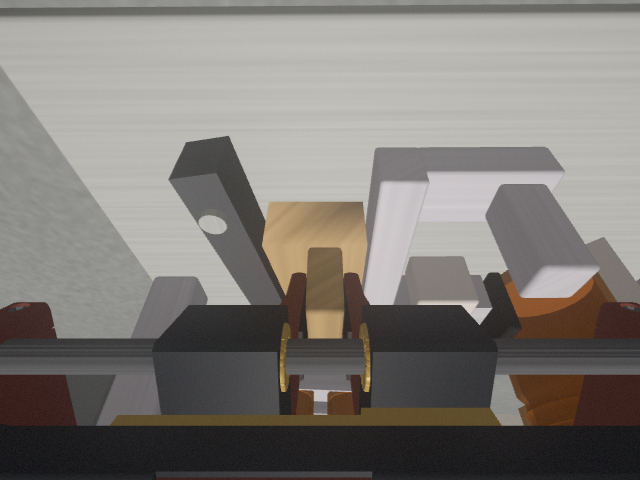

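View pics/d5c.png

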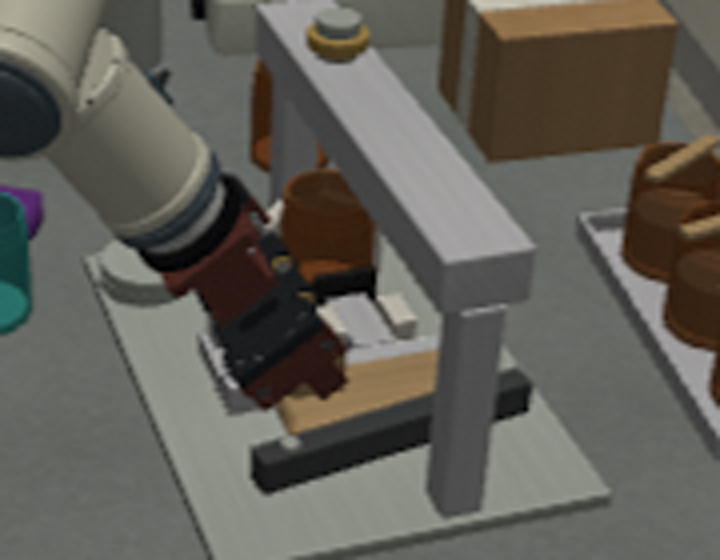

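The wedge lies in the channel between ramp and bar. I go a little deeper, release, and back out along the tool axis.

```bash
python3 -m pendant '{"slide":[[-0.006,0,0.0045],[-0.0125,0,0.009],[-0.0175,0,0.0125],[-0.0175,0,0.0125]],"dr":[[0,0,0],[0,0,0],[0,0,0],[0,0,0]],"claw":[1,1,1,1]}' 40; python3 -m pendant '{"slide":[[0,0,0],[0,0,0],[0,0,0],[0,0,0],[0,0,0],[0,0,-0.02],[0,0,-0.05],[0,0,-0.08],[0,0,-0.1],[0,0,-0.1]],"dr":[[0,0,0],[0,0,0],[0,0,0],[0,0,0],[0,0,0],[0,0,0],[0,0,0],[0,0,0],[0,0,0],[0,0,0]],"claw":[0.5,0.3,0.3,0.3,0.3,0.3,0.3,0.3,0.3,0.3]}' 40; python3 - <<'E'
from st import *
s=state(); im,W=snap("wrist","w9"); s=state()
o=(22,-63.5); 
rel(toW(-75,-63,100),Rtool(ST[2],30))
print("bar",proj(W,[toW(-85,-39.6,38),toW(-71,21,77)]).round(1))
E
```

```text
t: 18.68
eef_pos: [0.673, -0.0466, 0.0494]
tool_rot: [-0.078, 0.951, 0.024, 0.3]
contact_force: [0.5, 0.3, -1.4]
grip_width: 0.183
t: 19.92
eef_pos: [0.6166, -0.0564, 0.1339]
tool_rot: [-0.078, 0.95, 0.023, 0.302]
contact_force: [0.9, -0.9, -0.5]
grip_width: 0.355
t 19.93 pos [ 0.6166 -0.0564  0.1339] S [-58.5 -62.2 133.9] z [ 0.569  0.091 -0.817] y [-0.162  0.987 -0.002] F [ 0.9 -0.9 -0.5] w 0.355 q [-0.29 -0.37  1.92  0.29  1.04 -2.1 ]
t 19.98 pos [ 0.6163 -0.0563  0.1322] S [-58.7 -62.  132.2] z [ 0.568  0.092 -0.818] y [-0.162  0.987 -0.001] F [-0.3  0.3 -0.5] w 0.345 q [-0.29 -0.37  1.92  0.29  1.04 -2.1 ]
slide [31.8 -1.  16.9] mm dr [-0.0022  0.0889 -0.0008] rows>= 1.0
bar [[361.4 141.6]
 [465.2 199.1]]
```

View pics/w9.png

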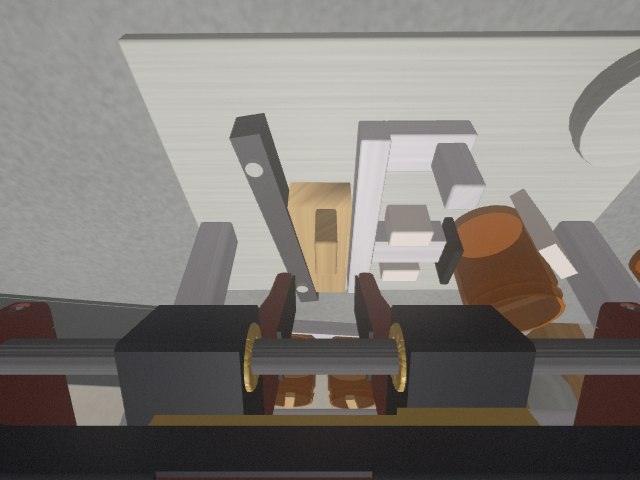

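```bash
python3 -m pendant '{"slide":[[0.01,-0.001,0],[0.02,-0.001,0.005],[0.032,-0.001,0.012],[0.032,-0.001,0.017],[0.032,-0.001,0.017],[0.032,-0.001,0.017]],"dr":[[0,0.02,0],[0,0.05,0],[-0.001,0.089,0],[-0.001,0.089,0],[-0.001,0.089,0],[-0.001,0.089,0]],"claw":[1,1,1,1,1,1]}' 20; python3 - <<'E'
from st import *
s=state(); im,W=snap("wrist","w10"); s=state()
rel(toW(-52,-63,38),Rtool(ST[2],30))
crop("w10","w10c",200,130,260,190,3)
E
```

```text
t: 20.72
eef_pos: [0.6001, -0.0597, 0.0993]
tool_rot: [-0.079, 0.963, 0.021, 0.257]
contact_force: [-0.9, 0.5, 0.5]
grip_width: 0.003
t 20.73 pos [ 0.6001 -0.0597  0.0993] S [-75.3 -62.7  99.3] z [ 0.492  0.081 -0.867] y [-0.163  0.987  0.   ] F [-0.9  0.5  0.5] w 0.003 q [-0.28 -0.33  1.92  0.25  1.09 -2.08]
t 20.77 pos [ 0.6001 -0.0597  0.0995] S [-75.2 -62.7  99.5] z [ 0.492  0.081 -0.867] y [-0.163  0.987  0.   ] F [ 0.8 -0.3  1.1] w 0.007 q [-0.28 -0.33  1.92  0.25  1.09 -2.08]
slide [10.5 -0.3 64.9] mm dr [-0.0004 -0.0011 -0.0009] rows>= 2.0
```

View pics/w10c.png

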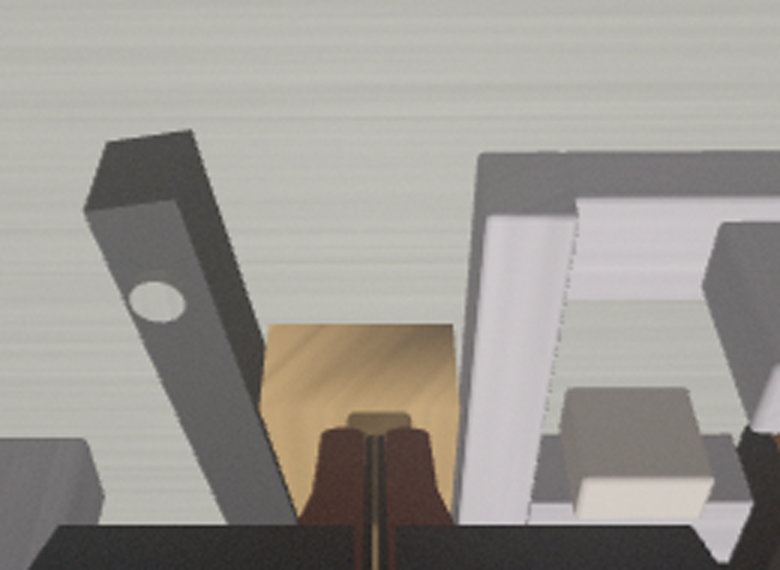

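```bash
python3 -m pendant '{"slide":[[0.008,0,0.02],[0.01,0,0.045],[0.0105,0,0.06],[0.0105,0,0.065],[0.0105,0,0.065]],"dr":[[0,0,0],[0,0,0],[0,0,0],[0,0,0],[0,0,0]],"claw":[1,1,1,1,1]}' 20; python3 -m pendant '{"slide":[[-0.0087,0,0.005],[-0.0173,0,0.01],[-0.026,0,0.015],[-0.0303,0,0.0175],[-0.0346,0,0.02],[-0.0346,0,0.02]],"dr":[[0,0,0],[0,0,0],[0,0,0],[0,0,0],[0,0,0],[0,0,0]],"claw":[1,1,1,1,1,1]}' 20; python3 - <<'E'
from st import *
s=state(); print("Fx,Fy S",np.array(s["contact_force"])[:2]@np.array([[np.cos(ST[2]),-np.sin(ST[2])],[np.sin(ST[2]),np.cos(ST[2])]]))
snap("wrist","w11")
E
```

```text
t: 21.4
eef_pos: [0.6231, -0.0559, 0.0379]
tool_rot: [-0.079, 0.963, 0.021, 0.257]
contact_force: [-1.0, -0.1, -0.1]
grip_width: 0.007
t: 22.15
eef_pos: [0.6626, -0.0493, 0.0374]
tool_rot: [-0.079, 0.963, 0.021, 0.257]
contact_force: [-0.4, 0.4, 0.2]
grip_width: 0.004
t 22.15 pos [ 0.6626 -0.0493  0.0374] S [-11.9 -62.7  37.4] z [ 0.492  0.081 -0.867] y [-0.163  0.987  0.   ] F [-0.4  0.4  0.2] w 0.004 q [-0.23 -0.11  1.84  0.24  0.93 -2.06]
Fx,Fy S [-0.29293684  0.43871268]
```

View pics/w11.png

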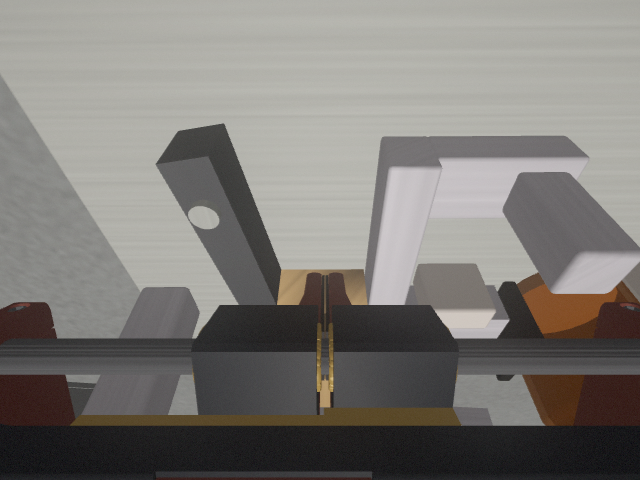

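Pushing the wedge now. I continue in small steps and watch the force.

```bash
cat > f.py <<'E'
from st import *
s=state(); print("Fx,Fy S",(np.array(s["contact_force"])[:2]@np.array([[np.cos(ST[2]),-np.sin(ST[2])],[np.sin(ST[2]),np.cos(ST[2])]])).round(1))
E
python3 -m pendant '{"slide":[[-0.0017,0,0.001],[-0.0035,0,0.002],[-0.0035,0,0.002]],"dr":[[0,0,0],[0,0,0],[0,0,0]],"claw":[1,1,1]}' 20; python3 f.py;  python3 -m pendant '{"slide":[[-0.0017,0,0.001],[-0.0035,0,0.002],[-0.0035,0,0.002]],"dr":[[0,0,0],[0,0,0],[0,0,0]],"claw":[1,1,1]}' 20; python3 f.py
```

```text
t: 22.58
eef_pos: [0.6663, -0.0487, 0.0374]
tool_rot: [-0.079, 0.963, 0.021, 0.257]
contact_force: [-0.9, -0.4, 0.8]
grip_width: 0.009
t 22.57 pos [ 0.6663 -0.0487  0.0374] S [ -8.2 -62.7  37.4] z [ 0.492  0.081 -0.867] y [-0.163  0.987  0.   ] F [-0.9 -0.4  0.8] w 0.009 q [-0.22 -0.1   1.83  0.24  0.93 -2.05]
Fx,Fy S [-1.  -0.3]
t: 22.95
eef_pos: [0.6695, -0.0478, 0.0372]
tool_rot: [-0.079, 0.963, 0.022, 0.256]
contact_force: [-7.3, 1.1, 4.4]
grip_width: 0.005
t 22.95 pos [ 0.6695 -0.0478  0.0372] S [ -4.9 -62.3  37.2] z [ 0.49   0.082 -0.868] y [-0.163  0.987  0.001] F [-7.3  1.1  4.4] w 0.005 q [-0.22 -0.09  1.82  0.24  0.93 -2.05]
Fx,Fy S [-7.   2.3]
```

```bash
python3 -m pendant '{"slide":[[-0.0009,0,0.0005],[-0.0017,0,0.001],[-0.0017,0,0.001]],"dr":[[0,0,0],[0,0,0],[0,0,0]],"claw":[1,1,1]}' 20; python3 f.py; snap=1; python3 - <<'E'
from st import *
snap("wrist","w12"); snap("side","d6"); crop("d6","d6c",260,200,180,140,4)
E
```

```text
t: 23.32
eef_pos: [0.6708, -0.0477, 0.0366]
tool_rot: [-0.079, 0.963, 0.021, 0.255]
contact_force: [-9.9, -0.1, 4.5]
grip_width: 0.005
t 23.32 pos [ 0.6708 -0.0477  0.0366] S [ -3.6 -62.5  36.6] z [ 0.488  0.082 -0.869] y [-0.163  0.987  0.001] F [-9.9 -0.1  4.5] w 0.005 q [-0.22 -0.08  1.82  0.23  0.93 -2.05]
Fx,Fy S [-9.8  1.6]
```

View pics/w12.png

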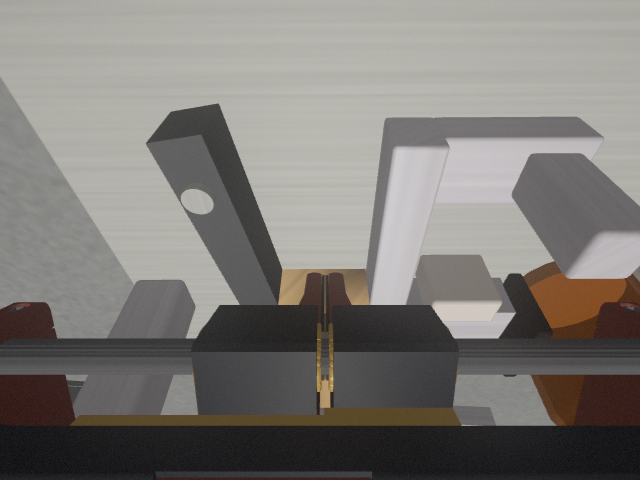

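View pics/d6c.png

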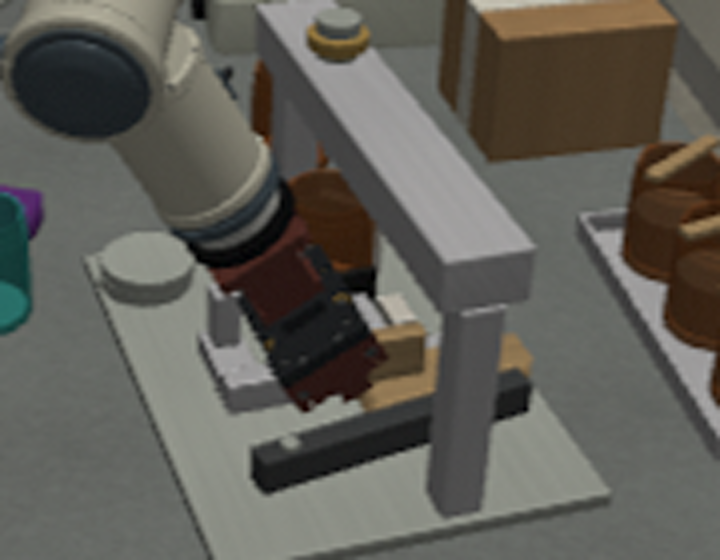

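```bash
python3 -m pendant '{"slide":[[-0.0013,0,0.00075],[-0.0026,0,0.0015],[-0.0026,0,0.0015]],"dr":[[0,0,0],[0,0,0],[0,0,0]],"claw":[1,1,1]}' 20; python3 f.py; python3 -m pendant '{"slide":[[-0.0009,0,0.0005],[-0.0017,0,0.001],[-0.0017,0,0.001]],"dr":[[0,0,0],[0,0,0],[0,0,0]],"claw":[1,1,1]}' 20; python3 f.py
```

```text
t: 23.8
eef_pos: [0.6731, -0.047, 0.0363]
tool_rot: [-0.079, 0.964, 0.022, 0.254]
contact_force: [-16.6, 1.0, 6.3]
grip_width: 0.003
t 23.8 pos [ 0.6731 -0.047   0.0363] S [ -1.2 -62.2  36.3] z [ 0.487  0.082 -0.87 ] y [-0.164  0.986  0.001] F [-16.6   1.    6.3] w 0.003 q [-0.22 -0.07  1.81  0.23  0.93 -2.05]
Fx,Fy S [-16.2   3.7]
t: 24.18
eef_pos: [0.6746, -0.0466, 0.0362]
tool_rot: [-0.079, 0.964, 0.022, 0.254]
contact_force: [-20.8, -0.2, 9.0]
grip_width: 0.002
t 24.18 pos [ 0.6746 -0.0466  0.0362] S [  0.4 -62.   36.2] z [ 0.486  0.082 -0.87 ] y [-0.164  0.986  0.002] F [-20.8  -0.2   9. ] w 0.002 q [-0.21 -0.07  1.81  0.23  0.93 -2.04]
Fx,Fy S [-20.6   3.2]
```

About 20 N was reached, so I back off and inspect.

```bash
python3 -m pendant '{"slide":[[0.004,0,-0.002],[0.009,0,-0.005],[0.017,0,-0.01],[0.026,0,-0.02],[0.026,0,-0.05],[0.03,0,-0.09],[0.03,0,-0.13],[0.03,0,-0.13],[0.03,0,-0.13]],"dr":[[0,0,0],[0,0,0],[0,0,0],[0,0,0],[0,0,0],[0,0,0],[0,0,0],[0,0,0],[0,0,0]],"claw":[1,1,1,1,1,1,1,1,1]}' 20; python3 f.py; python3 - <<'E'
from st import *
s=manip.read_state(); im,W=snap("wrist","w13"); snap("side","d7"); crop("d7","d7c",260,200,180,140,4); snap("scene","s7"); crop("s7","s7c",200,190,200,180,4)
crop("w13","w13c",180,80,360,240,2.2)
E
```

```text
t: 25.3
eef_pos: [0.5873, -0.0618, 0.1344]
tool_rot: [-0.079, 0.963, 0.021, 0.257]
contact_force: [0.5, -0.3, -0.2]
grip_width: 0.005
t 25.3 pos [ 0.5873 -0.0618  0.1344] S [-88.2 -62.7 134.4] z [ 0.492  0.081 -0.867] y [-0.163  0.987  0.   ] F [ 0.5 -0.3 -0.2] w 0.005 q [-0.29 -0.38  1.9   0.24  1.16 -2.07]
Fx,Fy S [ 0.4 -0.3]
```

View pics/w13.png

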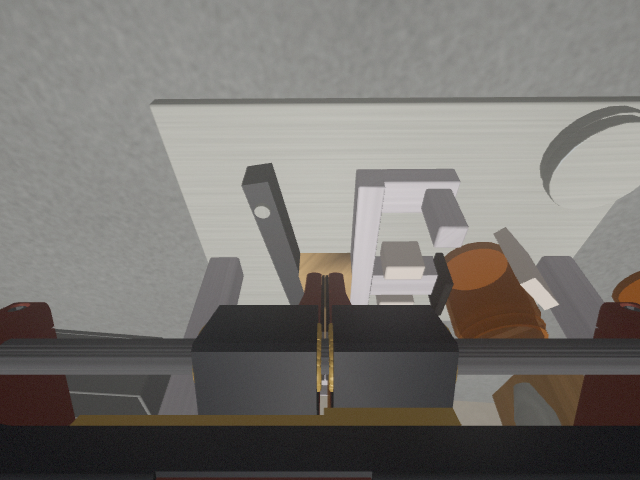

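View pics/d7c.png

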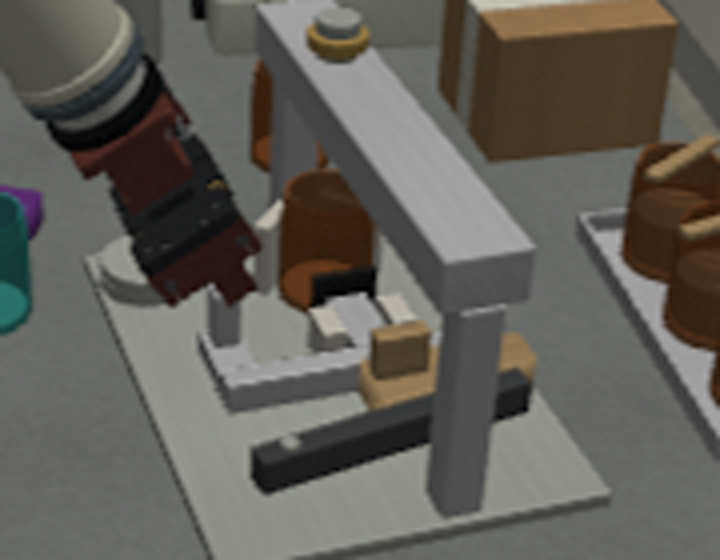

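View pics/s7c.png

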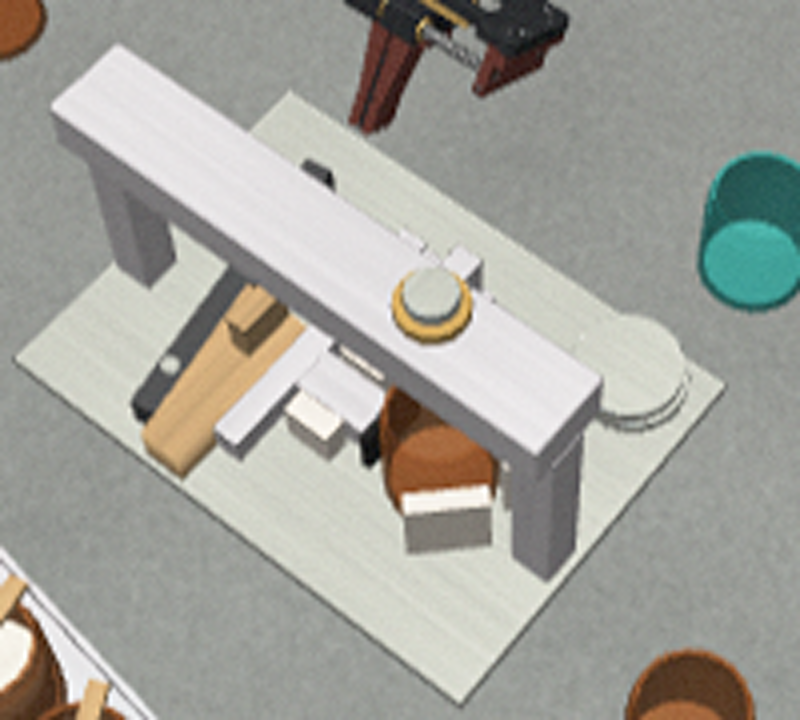

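View pics/w13c.png

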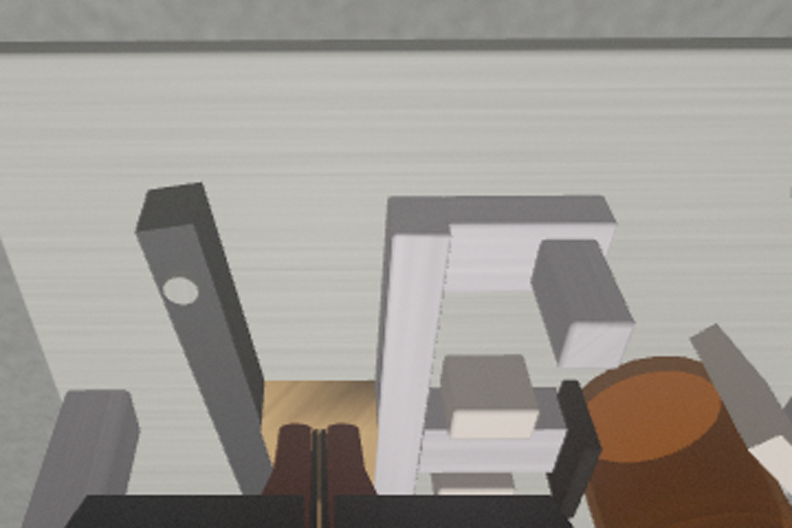

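```bash
python3 - <<'E'
from st import *
s=state(); im,W=snap("wrist","w14")
im13=cv2.imread("pics/w13.png"); print("motion since w13",np.abs(im.astype(int)-im13).mean())
c=lambda x,y:(180+x/2.2-.3,80+y/2.2-.3)
for n,u,z in [("wedge back bottom",c(320,381),12),("back bottom L",c(265,381),12),("back bottom R",c(377,381),12),("post",c(595,343),77),("plate front",c(300,52),12),("bar back front",c(392,235),38),("bar front bottom",c(387,198),12)]: print(n,inS(onz(W,u,z/1000)).round(1))
D=cam("side"); d=lambda x,y:(260+x/4-.4,200+y/4-.4)
print("thumb back top side",inS(onz(D,d(376,335),.077)),inS(onz(D,d(374,377),.042)))
print("proj seat jar bottom",proj(D,[toW(30,85,12)]))
E
```

```text
t 25.45 pos [ 0.5871 -0.0615  0.1329] S [-88.4 -62.3 132.9] z [ 0.489  0.082 -0.868] y [-0.163  0.987  0.002] F [ 0.5  0.9 -1.1] w 0.004 q [-0.29 -0.38  1.9   0.24  1.16 -2.07]
motion since w13 3.1536100260416666
wedge back bottom [[  8.3 -62.5  12. ]]
back bottom L [[  8.3 -87.   12. ]]
back bottom R [[  8.4 -37.1  12. ]]
post [[-75.5  20.4  77. ]]
plate front [[-137.2  -68.7   12. ]]
bar back front [[-87.8 -39.   38. ]]
bar front bottom [[-85.5 -38.7  12. ]]
thumb back top side [[ 11.91851136 -60.01773548  77.        ]] [[ 12.33225048 -60.84762618  42.        ]]
proj seat jar bottom [[340.94655355 272.80346269]]
```

The wedge's back is still at x≈8–12 mm, where the push left it. I rise clear, do one last overall check, and hand in.

```bash
python3 -m pendant '{"slide":[[0,0,-0.03],[0,0,-0.06],[0,0,-0.09],[0,0,-0.09],[0,0,-0.09],[0,0,-0.09],[0,0,-0.09],[0,0,-0.09]],"dr":[[0,0,0],[0,0,0],[0,0,0],[0,0,0],[0,0,0],[0,0,0],[0,0,0],[0,0,0]],"claw":[1,1,1,1,1,1,1,1]}' 20; python3 - <<'E'
from st import *
s=state(); snap("scene","s9"); snap("side","d9"); crop("d9","d9c",260,200,180,140,4)
a=cv2.imread("pics/d7c.png").astype(int); b=cv2.imread("pics/d9c.png").astype(int); print(np.abs(a-b)[250:,:].mean(), np.abs(a-b)[300:420,330:560].mean())
E
```

```text
t: 26.5
eef_pos: [0.5433, -0.069, 0.2125]
tool_rot: [-0.079, 0.963, 0.021, 0.257]
contact_force: [-0.2, 0.6, 0.3]
grip_width: 0.006
t 26.5 pos [ 0.5433 -0.069   0.2125] S [-132.8  -62.5  212.5] z [ 0.491  0.082 -0.867] y [-0.163  0.987  0.001] F [-0.2  0.6  0.3] w 0.006 q [-0.35 -0.51  1.85  0.25  1.34 -2.08]
3.046636798088411 0.6248188405797102
```

View pics/s9.png

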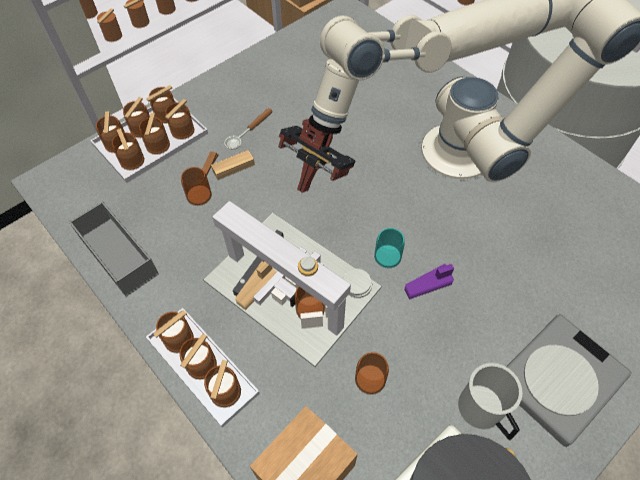

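View pics/d9c.png

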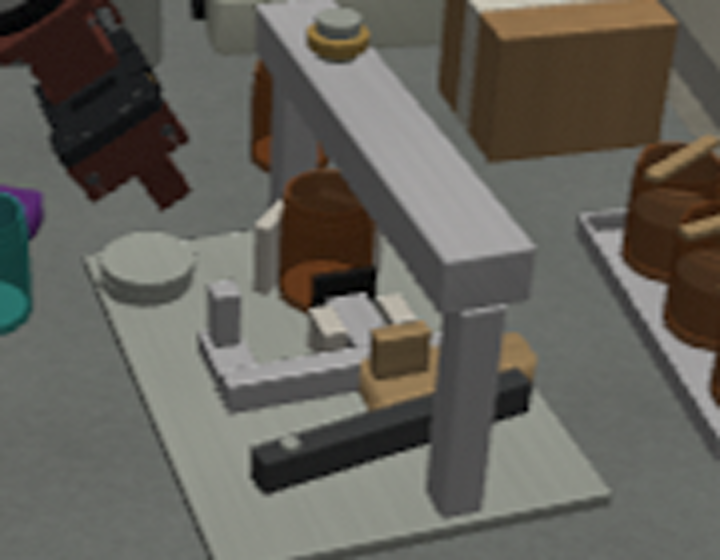

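The jar sits in the V with the pad on it. The wedge is in the channel with its thumb at (400,350) in the crop and has not moved since release. The bystanders are where they were.

```bash
python3 -c "
from bench import manip
print(manip.sign_off())"
```

```text
the job is handed in; nothing more can be done
None
```

The jar is clamped in the filling station, and I handed the job in at about 26.5 s of the 62 s allowed.

- **Bar:** I pinched the bar by its post and slid it about 19 mm towards the V stop. It pressed the jar snug at about 14 N, and I then let go.
- **Wedge:** I picked up the beech wedge by its thumb block and laid it thin end first in the channel behind the bar. I pushed it home under the bridge with shut fingers at a 30 degree tilt, stopping at about 20.6 N. That is just over the suggested 10 to 20 N.

**Last checks:**
- In the pictures the jar is against the V wings with the rubber pad on it.
- The wedge's back end measured at about x = 8 to 12 mm in the station frame. The push had left it at about 9 mm, so it did not back out.
- The last side picture showed no movement around the wedge after release.
- The bystanders and look-alikes look undisturbed, and the arm is clear of everything.

**Not checked or imprecise:**
- I did not pull on the bar to confirm the clamp holds. That rests on the push force rising steadily as the wedge went in, and on the wedge staying put afterwards.
- Position readings from pictures taken while the arm was still settling differed by 2 to 4 mm.

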